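Lay the wine bottle down in the rack

ROBOT

A 6-joint arm with a two-finger parallel gripper is mounted at the origin on a cart in front of the work surface, level with it; the furniture and walls round the work are solid. World frame = base frame: x ahead of the robot, y to its left, z up, the work surface at z = 0. Lengths are in m, angles in rad, forces in N, time in s.
With the tool pointing down it reaches from about 0.375 to 0.975 m from the base axis. Payload 3.8 kg.
Tool frame: the origin (TCP) lies between the finger pads; the fingertips stand 22 mm ahead of it and the grasp point (between the pads) lies 3 mm ahead of it (robot.nose_length is the distance from the TCP to the fingertips, in m); x points along the fingers, z is the direction in which the jaws open and shut, and the axes are right-handed (so a half turn about x gives the same grasp; the last joint's range is limited). The gripper opens to 88 mm and grips with 3 to 60 N. Pads are 18 mm wide; open, the fingers measure 123 mm over their backs; the gripper's body (75 mm by 187 mm) begins 45 mm behind the grasp point.
Start: joints at [-1.198, 0.264, 1.604, -0, 1.274, -0.037], TCP at [0.269, -0.619, 0.261] pointing down, gripper open.
Joint ranges: [-2.63, 2.63], [-0.94, 2.18], [0.31, 2.57], [-1.31, 4.45], [0, 2.66], [-2.55, 2.55]. Speed limits (rad/s): [2.57, 2.57, 3.14, 3.14, 3.14, 3.14].

INTERFACE

Orientations are given as a unit quaternion [w, x, y, z].
In Python, from bench import robot gives the robot as it stands.
- The arm moves only by the tool step_arm, never from a script. Its argument "motion" is a list of rows, each an object of numbers: "tx", "ty", "tz": the shift along the tool's x, y, z in mm; "twist": the turn about the tool's x in rad. In form: [{"tx": .., "ty": .., "tz": .., "twist": ..}, ...]. A call has 1 to 12 rows; each row is the pose to reach, as a shift and turn from the pose commanded when the call began, along the tool's axes at that moment; what a row does not reach only later rows make up. A row lasts 1/12 s, in which the tool goes at most 41.7 mm and 7.16 degrees, less where a joint would pass 70% of its speed; a pose out of reach is approached as far as the arm can. A call with a gripper value outside its range is refused whole. "fingers" is the closure, from 0 (fully open) to 1 (shut), set as the call begins (left out, the last holds). The fingers move at their own pace and stop on an object; the grip force is fixed at half the most. Time passes only in rows, so rows that repeat a pose let the fingers close. It gives the time, the measured TCP pose, the force and the opening at its end, in the units of the state.
- robot.get_state(): the state, without advancing time (a new reading comes with each control period).
- robot.camera(name): name is "scene" or "top" or "wrist"; returns a dict with "img" (420x560x3 uint8, blue, green, red), "camera_matrix" (3x3 intrinsics, pixels), "extrinsics" (4x4, takes a point from camera to world coordinates). Camera axes: x right, y down, z forward; pixel columns grow to the right and rows downward; lengths in m; the calibration is good to about 2 mm. A picture is of the moment at which its call begins. There is no depth.
- robot.finish_job(): hands the job in, once; it reports no verdict.
The state is a dict: "time": time; "qpos": joint angles; "joint_velocities": joint speeds; "joint_torque": joint torques, N m; "eef_pos": TCP position; "orientation": TCP orientation; "ft_force": force on the tool from outside, world axes, zero at the start; "wrist_torque": the same for the moment, N m; "finger_gap": finger opening in m.
Only numpy, scipy, OpenCV 4.12 (cv2) and the standard library are available. Lean on these libraries where they do the work, as an engineer would, in place of code of your own. Each camera call takes 0.05 s, during which the arm holds its last target.

TASK

A small corked wine bottle stands upright on the draining board. Store it as wine is kept: lay it gently on its side in the one free place of the wire bottle rack, like the two bottles already in there, with its neck to the front in the narrow dip, its body in the wide dip behind, and its base about level with theirs, then let go. Neither drop it nor let it fall over, and leave the two stored bottles lying as they are.

Things in the scene. Friction and masses are not known exactly. Their poses are not given: they have to be found in the camera images.
- wine_center (a point): the bottle to lay down: dark green glass, paper label, black foil on the neck; 195 mm tall, body 50 mm across, straight from the base to 105 mm up, about 0.36 kg. Stands upright on the draining board (2 mm above the worktop), right of the rack; round, so it may be gripped from any side. The point is on its axis, half-way up (97.5 mm above the base); its z axis runs from base to mouth.
- wine_mouth (a point): centre of the same bottle's mouth, 195 mm from the base; z axis as above. The shoulder narrows from 105 mm above the base to a 28 mm wide neck, which is straight from 138 mm up to the mouth. The bottle balances roughly 80 mm above its base.
- bottle_rack: fixed rack of 6 mm black wire, 136 x 290 x 70 mm, on the worktop. Origin: centre of its underside; x to its back, y to its left. Two wavy wires run along y, with three places at y = -100, 0, +100 mm. A bottle lying home is level, its axis 58 mm above the worktop, mouth to the front (-x). Between the wavy wires nothing is higher than 13 mm: fingers have room there on both sides of a bottle.
- neck_dip (a point): the rack's front wavy wire at the free place, in the bottom of the narrow dip that takes the neck. The point is on top of the wire, 44 mm above the worktop, 65 mm in front of the rack's middle. The crests beside it are 70 mm above the worktop. Axes as the rack's.
- body_dip (a point): the rack's rear wavy wire at the free place, in the bottom of the wide dip that takes the bottle body. The point is on top of the wire, 33 mm above the worktop, 65 mm behind the rack's middle. The crests beside it are 55 mm above the worktop. Axes as the rack's.
- free_place (a point): the free place of the rack (left, middle or right; it differs from run to run): where the half-way point of a bottle lying home belongs, 58 mm above the worktop, midway between the two wavy wires. Axes as the rack's: a bottle lying home points its mouth along -x.
- stored_bottle_a: one of the two bottles already lying in the rack, same size and look as the one to be laid down, loose. Origin: on its axis, half-way along; its x axis points from mouth to base.
- stored_bottle_b: the other bottle already lying in the rack, alike.
Things that resemble listed ones, but are neither listed nor needed, are in the scene too. What is shaped like the part that bears wine_center but pink or purple is not meant.

How it is judged:
By the outcome, as a careful person would: the job done as asked, in the order asked, and still so for the second after the job is handed in, with the robot touching nothing.
It also fails if it takes over 45 s, if anything falls off the work surface, if the arm or the gripper's body presses on something with over 40 N, if the wrist force passes 120 N, or if a joint passes its speed limit or range.

## Working session

There is one attempt and no reset: what is moved stays moved. The work goes in short steps, Python scripts to look and compute and a tool call to move; the robot and the scene stay as the last step left them, time stands still between calls to the robot, and variables do not carry over. Pictures are saved under pics/ and viewed, and the job is handed in when it is done.

Besides the shell and the picture viewer there is one more tool, called after "Request:" as a command line: name --argument value ..., lists and objects as JSON in quotes. step_arm: Moves the arm, as the interface text tells. Its arguments: {"type":"object","properties":{"motion":{"type":"array","items":{"type":"object","properties":{"tx":{"type":"number"},"ty":{"type":"number"},"tz":{"type":"number"},"twist":{"type":"number"}}}},"fingers":{"type":"number"}},"required":["motion"]}

```bash
ls; mkdir -p pics
python3 - <<'E'
from bench import robot
import cv2
for n in ["scene","top","wrist"]:
    c=robot.camera(n); cv2.imwrite(f"pics/{n}0.png",c["img"]); print(n,c["camera_matrix"].tolist(),c["extrinsics"].round(4).tolist())
print(robot.get_state())
E
```

```text
pics
scene [[473.5194299627305, 0.0, 277.0119157123692], [0.0, 473.5194299627305, 214.4602068857125], [0.0, 0.0, 1.0]] [[0.8699, -0.3843, 0.3094, 0.1626], [-0.4932, -0.6618, 0.5646, -0.9252], [-0.0122, -0.6437, -0.7652, 1.1109], [0.0, 0.0, 0.0, 1.0]]
top [[482.1047813646264, 0.0, 274.2130934450862], [0.0, 482.1047813646264, 204.52920447531665], [0.0, 0.0, 1.0]] [[0.0043, -0.9992, 0.0401, 0.5008], [-1.0, -0.0045, -0.005, -0.2227], [0.0051, -0.0401, -0.9992, 1.4163], [0.0, 0.0, 0.0, 1.0]]
wrist [[320.7079453908718, 0.0, 278.1826094605012], [0.0, 320.7079453908718, 206.0751437321081], [0.0, 0.0, 1.0]] [[0.3979, -0.8774, -0.268, 0.3366], [-0.9174, -0.381, -0.1147, -0.5886], [-0.0015, 0.2915, -0.9566, 0.3827], [0.0, 0.0, 0.0, 1.0]]
{'time': 0.15, 'qpos': array([-1.19792492e+00,  2.64567447e-01,  1.60503350e+00, -6.08455774e-05,
        1.27367934e+00, -3.69180832e-02]), 'joint_velocities': array([-0.00120166, -0.0038314 , -0.00270587, -0.00307521,  0.00065499,
        0.00095344]), 'joint_torque': array([ 1.77227853e-04, -5.02848923e+01, -3.57469261e+01,  7.29156216e-02,
        2.50182732e-02, -8.64622848e-05]), 'eef_pos': array([ 0.26872056, -0.61866464,  0.25969698]), 'orientation': array([ 0.5907781 ,  0.38813239,  0.59177492, -0.38747507]), 'ft_force': array([ 0.03101401, -0.15102417,  0.17609467]), 'wrist_torque': array([-0.00627455, -0.04013405,  0.014377  ]), 'finger_gap': 0.08816132198860509}
```

View pics/scene0.png

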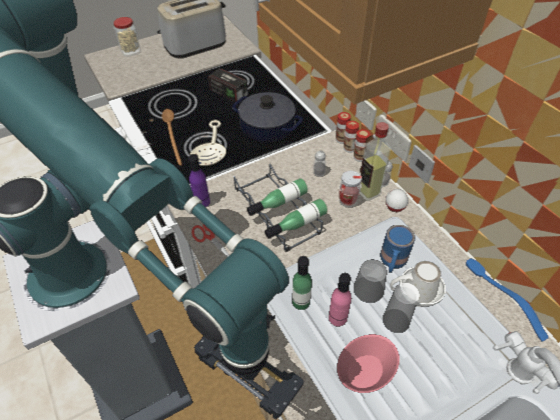

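View pics/top0.png

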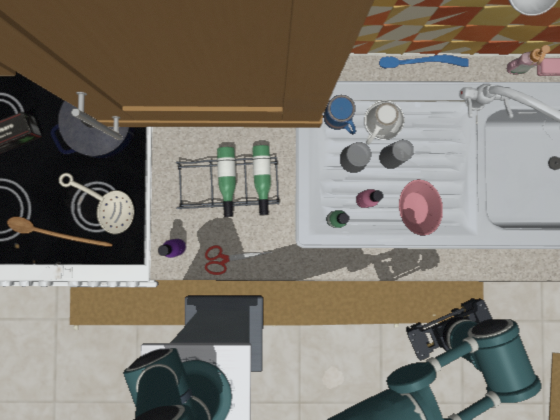

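View pics/wrist0.png

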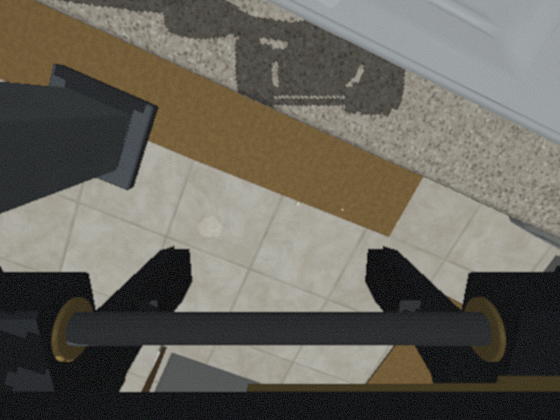

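The candidates for the bottle in the scene view are green at (302,285), pink at (340,300) and purple at (198,185). Only the green one, standing on the draining board, fits the description. The free place looks like the rack's left one, so I'll enlarge both to confirm.

Run:
```python
import cv2
s=cv2.imread("pics/scene0.png"); t=cv2.imread("pics/top0.png")
cv2.imwrite("pics/c1.png",cv2.resize(s[150:330,220:420],None,fx=4,fy=3.3,interpolation=cv2.INTER_CUBIC)[:600,:800])
cv2.imwrite("pics/c2.png",cv2.resize(t[100:240,155:355],None,fx=4,fy=4,interpolation=cv2.INTER_CUBIC))
```

```text
(no output)
```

View pics/c1.png

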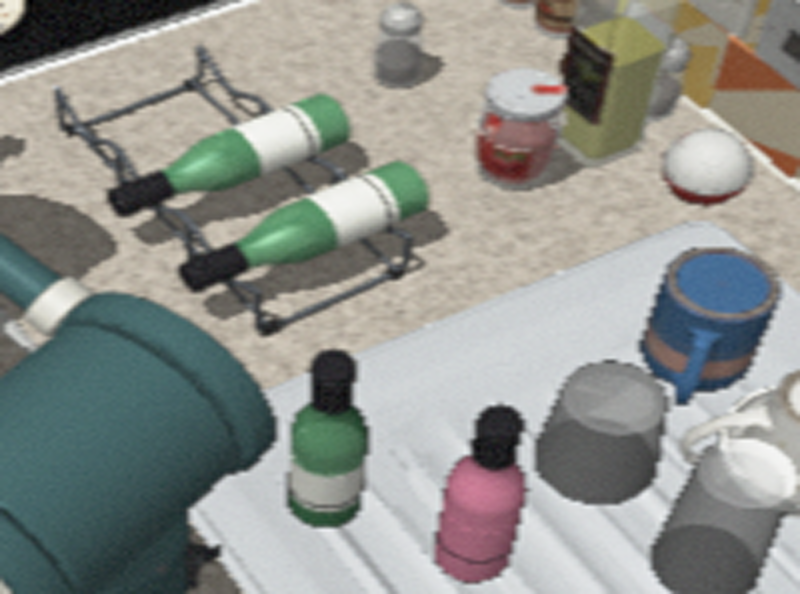

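View pics/c2.png

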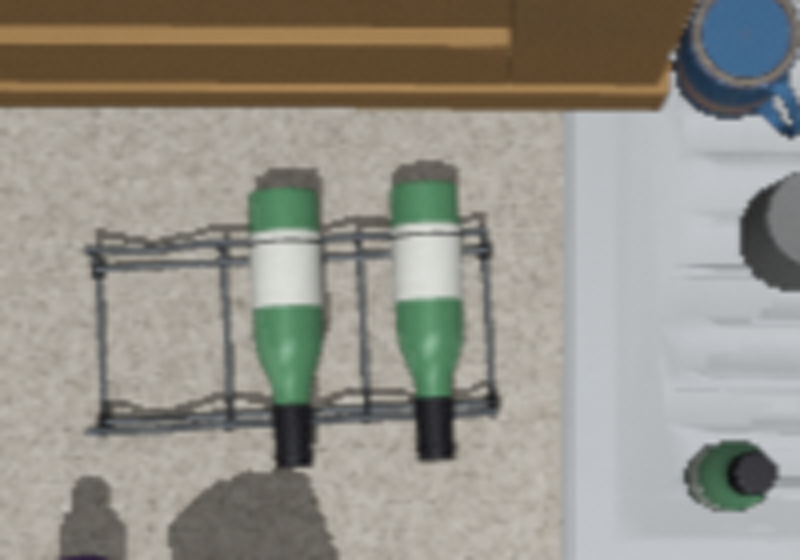

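```bash
cat > h.py <<'E'
import numpy as np
K={'scene':np.array([[473.5194,0,277.0119],[0,473.5194,214.4602],[0,0,1]]),'top':np.array([[482.10478,0,274.21309],[0,482.10478,204.5292],[0,0,1]])}
import pickle,os
def cams():
    from bench import robot
    return {n:robot.camera(n) for n in("scene","top")}
if os.path.exists('cam.pkl'): C=pickle.load(open('cam.pkl','rb'))
def unproj(n,u,v,z):
    K,T=C[n]; d=T[:3,:3]@np.linalg.solve(K,[u,v,1.]); o=T[:3,3]
    return o+d*(z-o[2])/d[2]
def proj(n,p):
    K,T=C[n]; q=K@(T[:3,:3].T@(np.asarray(p,float)-T[:3,3])); return q[:2]/q[2]
E
python3 - <<'E'
from bench import robot
import pickle
C={n:(lambda c:(c["camera_matrix"],c["extrinsics"]))(robot.camera(n)) for n in("scene","top")}
pickle.dump(C,open('cam.pkl','wb'))
from h import *
f=lambda a,b:(155+a/4-.375,100+b/4-.375)
for nm,pts in dict(A=[(293,466),(284,187)],B=[(435,459),(425,181)]).items():
    P=[unproj('top',*f(*p),.058) for p in pts]; print(nm,[p.round(4).tolist() for p in P],np.linalg.norm(P[0]-P[1]))
    print('  scene proj',[ (proj('scene',p)-[220,150])*[4,3.3] for p in P])
m=unproj('top',*f(753,473),.197);print('mouth top',m, (proj('scene',m)-[220,150])*[4,3.3])
g=lambda a,b:(220+a/4-.375,150+b/3.3-.35)
print('mouth scene',unproj('scene',*g(335,364),.197),'base',unproj('scene',*g(324,508),.002))
print('rack corners top',[unproj('top',*f(*p),.01).round(4).tolist() for p in[(98,270),(485,250),(492,402),(103,418)]])
# cabinet edge: bottom front edge in both images
E
```

```text
A [[0.5221, -0.0991, 0.058], [0.7195, -0.0911, 0.058]] 0.1976270473807145
  scene proj [array([115.96637211, 204.60505206]), array([340.44258021, 117.45341208])]
B [[0.5274, -0.199, 0.058], [0.7243, -0.1909, 0.058]] 0.19705168629809117
  scene proj [array([188.2461689 , 279.62742146]), array([417.37984999, 185.67659557])]
mouth top [ 0.51672989 -0.40260989  0.197     ] [333.53459029 363.15853433]
mouth scene [ 0.51685283 -0.40237164  0.197     ] base [ 0.51314496 -0.40585986  0.002     ]
rack corners top [[0.6655, 0.049, 0.01], [0.6816, -0.234, 0.01], [0.5702, -0.2396, 0.01], [0.5572, 0.044, 0.01]]
```

Run:
```python
import cv2
s=cv2.imread("pics/scene0.png"); t=cv2.imread("pics/top0.png")
cv2.imwrite("pics/c3.png",cv2.resize(s[0:150,240:500],None,fx=3,fy=3,interpolation=cv2.INTER_CUBIC))
```

```text
(no output)
```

View pics/c3.png

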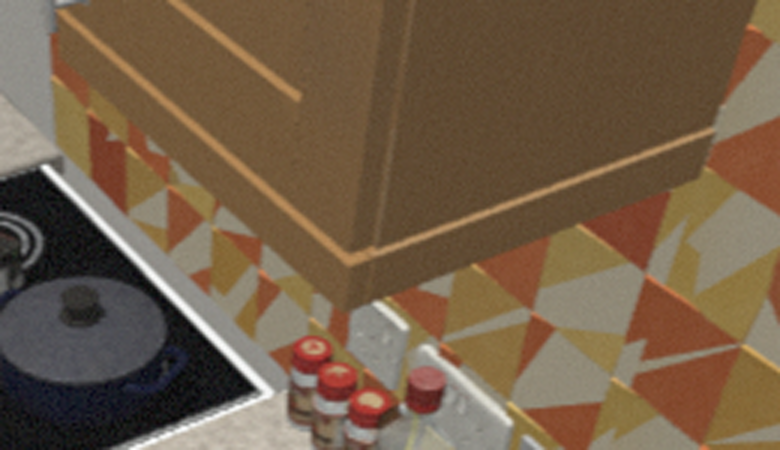

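Run:
```python
from h import *
def tri(a,b):
    A=[];B=[]
    for n,uv in(('scene',a),('top',b)):
        K,T=C[n]; d=T[:3,:3]@np.linalg.solve(K,[*uv,1.]); d/=np.linalg.norm(d); M=np.eye(3)-np.outer(d,d); A.append(M);B.append(M@T[:3,3])
    return np.linalg.lstsq(np.vstack(A),np.hstack(B),rcond=None)[0]
p=tri((355,104),(320,126.5));print(p,proj('scene',p),proj('top',p))
# edge far left bottom of cabinet in scene ~ (258,13)?
print(unproj('top',0,128,p[2]),unproj('top',320,126.5,p[2]))
for y in (.2,0.,-.1): print(y,[unproj('top',u,126,p[2]).round(3).tolist() for u in(150,250)])
```

```text
[ 0.68378222 -0.31243382  0.51796914] [355.07056025 103.98745848] [319.96041219 126.56636929]
[0.67790891 0.28661072 0.51796914] [ 0.68390817 -0.31250815  0.51796914]
0.2 [[0.683, 0.006, 0.518], [0.684, -0.181, 0.518]]
0.0 [[0.683, 0.006, 0.518], [0.684, -0.181, 0.518]]
-0.1 [[0.683, 0.006, 0.518], [0.684, -0.181, 0.518]]
```

Free place: the left one, centre about (0.615, 0.005), with the rack yawed about 0.048 rad. The tool can't tilt, so my plan is:

1. Grip the neck.
2. Tip the bottle over its base edge, with the mouth towards -x, pivoting in the grip.
3. Regrip at the balance point with the fingers caging it.
4. Carry it level to the rack.

First I'll work out the approach and check the clearances.

```bash
cat >> h.py <<'E'
from scipy.spatial.transform import Rotation as Ro
def st():
    from bench import robot
    s=robot.get_state(); w,x,y,z=s['orientation']; R=Ro.from_quat([x,y,z,w]).as_matrix(); return s,R
def delta(target,yaw=None):
    s,R=st(); d=R.T@(np.asarray(target)-s['eef_pos'])*1000
    cur=np.arctan2(R[1,1],R[0,1]); print('tool delta mm',d.round(1),'twist',None if yaw is None else round(cur-yaw,4),'cur yaw y-axis',round(cur,4),'axis x',R[:,0].round(4),'t',s['time'])
E
python3 - <<'E'
from h import *
delta([0.5168,-0.4025,0.255],0.0)
print('pink mouth',unproj('top',376,198,.19),'board front rim',unproj('top',340,246,.002),'counter edge',unproj('top',340,280,0.),'scissors',unproj('top',215,245,0),unproj('top',230,275,0))
E
```

```text
tool delta mm [  5.2 313.6 -99.6] twist 0.4098 cur yaw y-axis 0.4098 axis x [-4.e-04  1.e-03 -1.e+00] t 0.25
pink mouth [ 0.56784991 -0.48824325  0.19      ] board front rim [ 0.43691292 -0.42283957  0.002     ] counter edge [ 0.33767282 -0.42300158  0.        ] scissors [ 0.43827186 -0.05681306  0.        ] [ 0.35102523 -0.10141219  0.        ]
```

Request:
step_arm --motion '[{"tx":0,"ty":20,"tz":-6,"twist":-0.08},{"tx":0,"ty":50,"tz":-16,"twist":-0.19},{"tx":0,"ty":80,"tz":-25,"twist":-0.3},{"tx":0,"ty":112,"tz":-36,"twist":-0.41},{"tx":0,"ty":144,"tz":-46,"twist":-0.52},{"tx":0,"ty":176,"tz":-56,"twist":-0.63},{"tx":0,"ty":208,"tz":-66,"twist":-0.74},{"tx":0,"ty":240,"tz":-76,"twist":-0.85},{"tx":0,"ty":268,"tz":-85,"twist":-0.96},{"tx":0,"ty":292,"tz":-93,"twist":-1.06},{"tx":0,"ty":307,"tz":-98,"twist":-1.13},{"tx":0,"ty":313.6,"tz":-99.6,"twist":-1.161}]'

```text
time: 1.25
eef_pos: [0.5186, -0.4008, 0.2606]
orientation: [0.707, -0.002, 0.707, 0.002]
ft_force: [0.0, 0.3, 0.4]
finger_gap: 0.0881
```

Run:
```python
from h import *
from bench import robot
import cv2
delta([0.5168,-0.4025,0.185],1.5708)
a=robot.camera('scene')['img']; c=robot.camera('wrist'); w=c['img']
pickle.dump((c['camera_matrix'],c['extrinsics']),open('w.pkl','wb'))
cv2.imwrite("pics/s1.png",np.hstack([cv2.resize(a[120:390,150:450],(400,360)),cv2.resize(w,(400,300))[0:300] if 0 else cv2.copyMakeBorder(cv2.resize(w,(400,300)),0,60,0,0,cv2.BORDER_CONSTANT)]))
print(st()[0]['qpos'],st()[0]['ft_force'])
```

```text
tool delta mm [75.6 -1.7 -1.8] twist 0.0053 cur yaw y-axis 1.5761 axis x [ 3.e-04  7.e-04 -1.e+00] t 1.25
[-6.98401276e-01  2.27534944e-01  1.64912633e+00 -1.23456474e-04
  1.26517821e+00 -6.99550454e-01] [-0.48775824  0.33627904 -0.27638114]
```

View pics/s1.png

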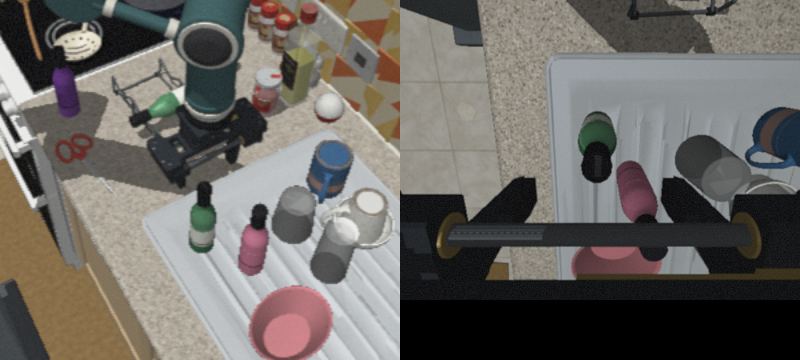

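```bash
python3 - <<'E'
from h import *
C['wrist']=pickle.load(open('w.pkl','rb'))
s,R=st()
for p in ([.5168,-.4025,.197],s['eef_pos'],s['eef_pos']+R[:,0]*.022,s['eef_pos']+R[:,0]*.0636):
    print(proj('scene',p).round(0), proj('wrist',p).round(0))
# tips and mouth in full wrist pix: mouth displayed at (597-400)*1.4,162*1.4
print(unproj('wrist',197*1.4,148*1.4,.197),unproj('wrist',197*1.4,158*1.4,.197))
E
python3 - <<'E'
import cv2
from bench import robot
w=robot.camera('wrist')['img'];cv2.imwrite('pics/w1.png',cv2.resize(w[100:400,120:460],None,fx=2,fy=2))
E
```

```text
[303. 260.] [277. 237.]
[304. 243.] [279. 291.]
[304. 249.] [279. 267.]
[304. 260.] [279. 236.]
[ 0.51580153 -0.383147    0.197     ] [ 0.51582082 -0.39219832  0.197     ]
```

View pics/w1.png

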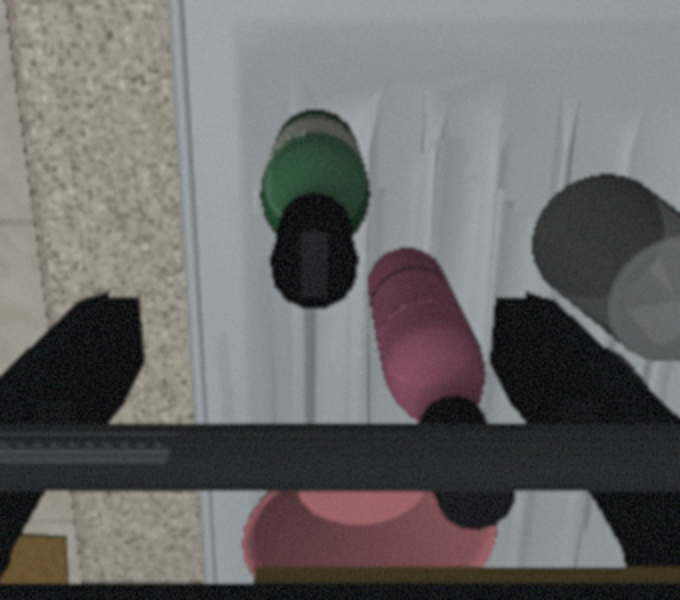

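Request:
step_arm --motion '[{"tx":10,"ty":0,"tz":-2},{"tx":25,"ty":-0.5,"tz":-2},{"tx":42,"ty":-0.5,"tz":-2},{"tx":58,"ty":-0.5,"tz":-2},{"tx":70,"ty":-0.5,"tz":-2},{"tx":75.5,"ty":-0.5,"tz":-2,"twist":0.005}]'

```text
validation failed for argument at $.mo...
```

Request:
step_arm --fingers 0.75 --motion '[{"tx":0},{"tx":0},{"tx":0},{"tx":0},{"tx":0},{"tx":0}]'

```text
validation failed for argument at $.mo...
```

Run:
```python
from h import *
from bench import robot
import cv2
delta([0.40,-0.35,0.185],1.5708)
w=robot.camera('wrist')['img'];cv2.imwrite('pics/w2.png',w)
```

```text
tool delta mm [  75.6   52.8 -116.8] twist -0.0007 cur yaw y-axis 1.5701 axis x [-6.e-04 -2.e-04 -1.e+00] t 1.4
```

View pics/w2.png

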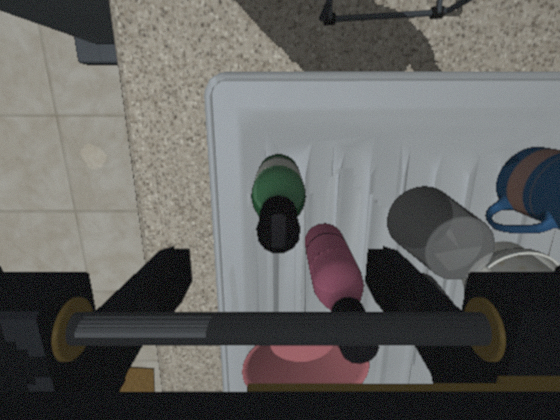

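Both calls were refused because each row needs all four fields, so the arm hasn't moved. I'll resend them one at a time.

Request:
step_arm --motion '[{"tx":10,"ty":1,"tz":0,"twist":0},{"tx":25,"ty":1,"tz":0,"twist":0},{"tx":42,"ty":1,"tz":0,"twist":0},{"tx":58,"ty":1,"tz":0,"twist":0},{"tx":70,"ty":1,"tz":0,"twist":0},{"tx":75.5,"ty":1,"tz":0,"twist":0}]'

```text
time: 1.95
eef_pos: [0.5149, -0.4017, 0.1821]
orientation: [0.706, 0.002, 0.708, 0.0]
ft_force: [-0.8, -0.0, -0.4]
finger_gap: 0.088
```

Request:
step_arm --fingers 0.75 --motion '[{"tx":0,"ty":0,"tz":0,"twist":0},{"tx":0,"ty":0,"tz":0,"twist":0},{"tx":0,"ty":0,"tz":0,"twist":0},{"tx":0,"ty":0,"tz":0,"twist":0},{"tx":0,"ty":0,"tz":0,"twist":0},{"tx":0,"ty":0,"tz":0,"twist":0}]'

```text
time: 2.45
eef_pos: [0.5173, -0.4021, 0.1861]
orientation: [0.708, -0.0, 0.707, -0.0]
ft_force: [0.9, -0.8, -0.2]
finger_gap: 0.0501
```

Run:
```python
from h import *
from bench import robot
import cv2
delta([0.40,-0.35,0.185],1.5708); print(st()[0]['eef_pos'],st()[0]['ft_force'])
w=robot.camera('wrist')['img'];cv2.imwrite('pics/w3.png',w)
```

```text
tool delta mm [   0.9   52.1 -117.3] twist 0.0001 cur yaw y-axis 1.5709 axis x [ 0.0011 -0.001  -1.    ] t 2.45
[ 0.5172733  -0.40207912  0.18613062] [ 0.92003307 -0.84810773 -0.20556829]
```

View pics/w3.png

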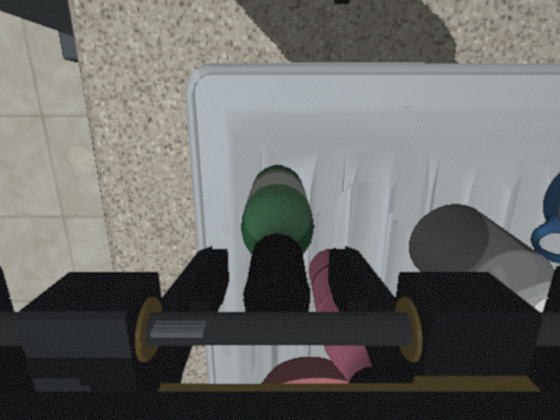

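The neck at (277,270) is centred between the fingers, which are still closing, so I'll finish the grip.

Request:
step_arm --fingers 1 --motion '[{"tx":0,"ty":0,"tz":0,"twist":0},{"tx":0,"ty":0,"tz":0,"twist":0},{"tx":0,"ty":0,"tz":0,"twist":0},{"tx":0,"ty":0,"tz":0,"twist":0},{"tx":0,"ty":0,"tz":0,"twist":0},{"tx":0,"ty":0,"tz":0,"twist":0}]'

```text
time: 3.0
eef_pos: [0.5169, -0.4018, 0.1853]
orientation: [0.707, -0.0, 0.707, -0.0]
ft_force: [-1.5, -0.7, 1.5]
finger_gap: 0.027
```

Request:
step_arm --motion '[{"tx":-3,"ty":0,"tz":0,"twist":0},{"tx":-10,"ty":0,"tz":0,"twist":0},{"tx":-20,"ty":0,"tz":0,"twist":0},{"tx":-30,"ty":0,"tz":0,"twist":0},{"tx":-35,"ty":0,"tz":0,"twist":0},{"tx":-36,"ty":0,"tz":0,"twist":0}]'

```text
time: 3.5
eef_pos: [0.5179, -0.4026, 0.2238]
orientation: [0.708, -0.001, 0.706, -0.001]
ft_force: [-0.4, 0.5, -3.3]
finger_gap: 0.0269
```

Run:
```python
from h import *
from bench import robot
import cv2
delta([0.40,-0.35,0.22],1.5708); print(st()[0]['eef_pos'],st()[0]['ft_force'],st()[0]['finger_gap'])
a=robot.camera('scene')['img']; w=robot.camera('wrist')['img']
cv2.imwrite("pics/s4.png",np.hstack([cv2.resize(a[120:390,150:450],(400,360)),cv2.copyMakeBorder(cv2.resize(w,(400,300)),0,60,0,0,cv2.BORDER_CONSTANT)]))
```

```text
tool delta mm [   3.3   52.6 -117.9] twist 0.0 cur yaw y-axis 1.5708 axis x [ 0.003  -0.0025 -1.    ] t 3.5
[ 0.51787865 -0.40261391  0.22383547] [-0.44421753  0.52143921 -3.28891255] 0.02694362743604453
```

View pics/s4.png

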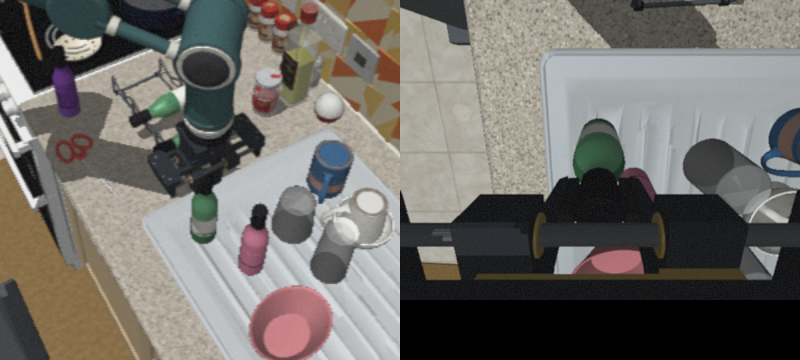

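The bottle is held: the gap is 27 mm, the wrist carries 3.3 N, and it hangs clear of the board. I'll carry it to the bare worktop strip in front of the board, over (0.40, -0.35).

Request:
step_arm --motion '[{"tx":0,"ty":2,"tz":-4,"twist":0},{"tx":0,"ty":6,"tz":-13,"twist":0},{"tx":0,"ty":12,"tz":-26,"twist":0},{"tx":0,"ty":19,"tz":-41,"twist":0},{"tx":0,"ty":26,"tz":-58,"twist":0},{"tx":0,"ty":33,"tz":-75,"twist":0},{"tx":0,"ty":40,"tz":-90,"twist":0},{"tx":0,"ty":46,"tz":-103,"twist":0},{"tx":0,"ty":50,"tz":-112,"twist":0},{"tx":0,"ty":52,"tz":-117,"twist":0},{"tx":0,"ty":52.5,"tz":-118,"twist":0},{"tx":0,"ty":52.5,"tz":-118,"twist":0}]'

```text
time: 4.6
eef_pos: [0.3988, -0.3493, 0.2213]
orientation: [0.707, -0.0, 0.707, -0.0]
ft_force: [0.0, -0.2, -4.0]
finger_gap: 0.0271
```

Request:
step_arm --motion '[{"tx":4,"ty":0,"tz":0,"twist":0},{"tx":12,"ty":0,"tz":0,"twist":0},{"tx":21,"ty":0,"tz":0,"twist":0},{"tx":29,"ty":0,"tz":0,"twist":0},{"tx":34,"ty":0,"tz":0,"twist":0},{"tx":35,"ty":0,"tz":0,"twist":0},{"tx":35,"ty":0,"tz":0,"twist":0}]'

```text
time: 5.18
eef_pos: [0.3985, -0.3489, 0.185]
orientation: [0.707, 0.0, 0.708, 0.001]
ft_force: [-0.4, -0.4, -3.1]
finger_gap: 0.0273
```

Run:
```python
from h import *
from bench import robot
import cv2
delta([0.40,-0.35,0.183],1.5708); print(st()[0]['eef_pos'],st()[0]['ft_force'],st()[0]['finger_gap'])
a=robot.camera('scene')['img']; b=robot.camera('top')['img']
cv2.imwrite("pics/s5.png",np.hstack([cv2.resize(a[150:390,150:450],(400,320)),cv2.resize(b[130:330,200:450],(400,320))]))
```

```text
tool delta mm [ 2.  -1.1  1.5] twist 0.0001 cur yaw y-axis 1.5709 axis x [-0.0015  0.0014 -1.    ] t 5.1833
[ 0.39852202 -0.34888033  0.18503358] [-0.41381123 -0.36612762 -3.13261457] 0.02728610154724846
```

View pics/s5.png

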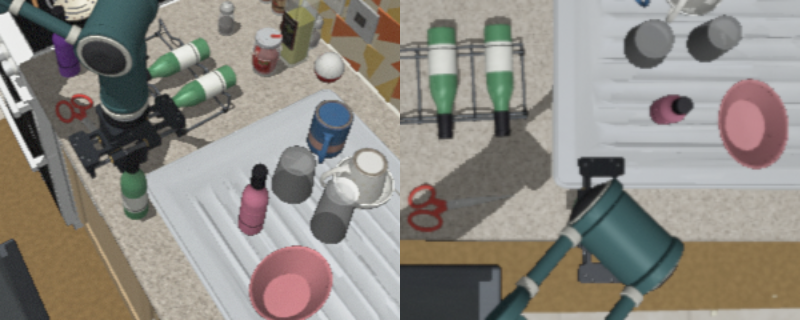

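Request:
step_arm --motion '[{"tx":1,"ty":0,"tz":0,"twist":0},{"tx":2,"ty":0,"tz":0,"twist":0},{"tx":3,"ty":0,"tz":0,"twist":0},{"tx":3,"ty":0,"tz":0,"twist":0}]'

```text
time: 5.62
eef_pos: [0.3989, -0.3493, 0.1832]
orientation: [0.707, -0.0, 0.707, -0.0]
ft_force: [-0.6, 0.6, -3.2]
finger_gap: 0.0274
```

Run:
```python
from h import *
s=st()[0];print(s['eef_pos'],s['ft_force'],s['wrist_torque'])
print("theta  ty  tx")
for t in range(0,95,5):
    r=np.radians(t); print(t,round(25*(1-np.cos(r))+180.5*np.sin(r),1),round(180.5*(1-np.cos(r))-25*np.sin(r),1))
```

```text
[ 0.39886779 -0.34930208  0.18323817] [-0.59091868  0.5635751  -3.21334227] [-0.02376318 -0.07671403  0.02460951]
theta  ty  tx
0 0.0 0.0
5 15.8 -1.5
10 31.7 -1.6
15 47.6 -0.3
20 63.2 2.3
25 78.6 6.3
30 93.6 11.7
35 108.1 18.3
40 121.9 26.2
45 135.0 35.2
50 147.2 45.3
55 158.5 56.5
60 168.8 68.6
65 178.0 81.6
70 186.1 95.3
75 192.9 109.6
80 198.4 124.5
85 202.6 139.9
90 205.5 155.5
```

Request:
step_arm --motion '[{"tx":1,"ty":0,"tz":0,"twist":0},{"tx":2,"ty":0,"tz":0,"twist":0},{"tx":2.5,"ty":0,"tz":0,"twist":0},{"tx":2.5,"ty":0,"tz":0,"twist":0}]'

```text
time: 5.95
eef_pos: [0.3996, -0.3503, 0.1832]
orientation: [0.708, -0.001, 0.706, -0.001]
ft_force: [-1.0, 1.9, 6.7]
finger_gap: 0.0273
```

Run:
```python
from h import *
s=st()[0];print(s['eef_pos'],s['ft_force'],s['wrist_torque'])
```

```text
[ 0.39960674 -0.35033726  0.1832284 ] [-0.98702903  1.93436496  6.69594322] [ 0.23268497  0.56533877 -0.05008457]
```

Contact with about 10 N of press. I'll tip it to about 20° and check that it pivots.

Request:
step_arm --motion '[{"tx":-0.3,"ty":4,"tz":0,"twist":0},{"tx":-0.8,"ty":10,"tz":0,"twist":0},{"tx":-1.2,"ty":17,"tz":0,"twist":0},{"tx":-1.3,"ty":24,"tz":0,"twist":0},{"tx":-1.3,"ty":31,"tz":0,"twist":0},{"tx":-0.8,"ty":39,"tz":0,"twist":0},{"tx":0.1,"ty":47,"tz":0,"twist":0},{"tx":1.4,"ty":55,"tz":0,"twist":0},{"tx":2.4,"ty":61,"tz":0,"twist":0},{"tx":2.8,"ty":63,"tz":0,"twist":0}]'

```text
time: 6.78
eef_pos: [0.4, -0.2863, 0.1797]
orientation: [0.708, -0.001, 0.706, -0.001]
ft_force: [-0.1, -0.4, 6.5]
finger_gap: 0.027
```

Run:
```python
from h import *
from bench import robot
import cv2
s=st()[0];print(s['eef_pos'],s['ft_force'],s['wrist_torque'])
a=robot.camera('scene')['img']; b=robot.camera('wrist')['img']
cv2.imwrite("pics/s6.png",np.hstack([cv2.resize(a[180:360,170:350],(400,400)),cv2.resize(b,(400,400))]))
```

```text
[ 0.40002323 -0.28627882  0.17973398] [-0.14022786 -0.35963257  6.46979581] [-0.31003469  0.01323121 -0.01387026]
```

View pics/s6.png

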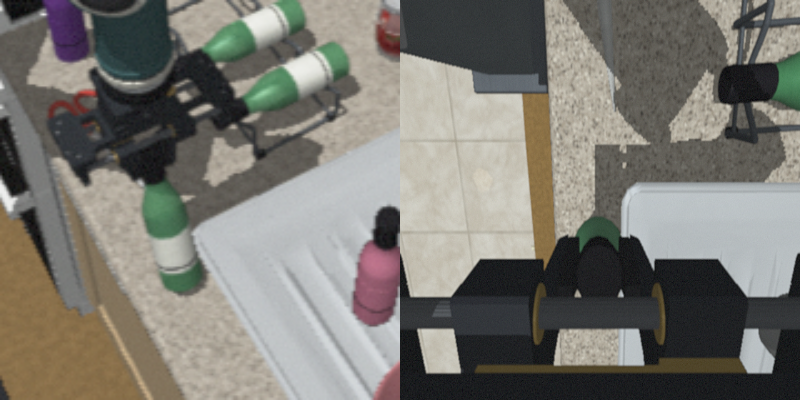

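It is pivoting in the grip as planned. A thin light line ahead of it on the worktop, at (610,50) in the right half, may be the scissor blades, so I'll check before lowering.

Run:
```python
from h import *
import cv2
t=cv2.imread("pics/top0.png")
cv2.imwrite("pics/c7.png",cv2.resize(t[225:295,190:350],None,fx=5,fy=5,interpolation=cv2.INTER_CUBIC))
```

```text
(no output)
```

View pics/c7.png

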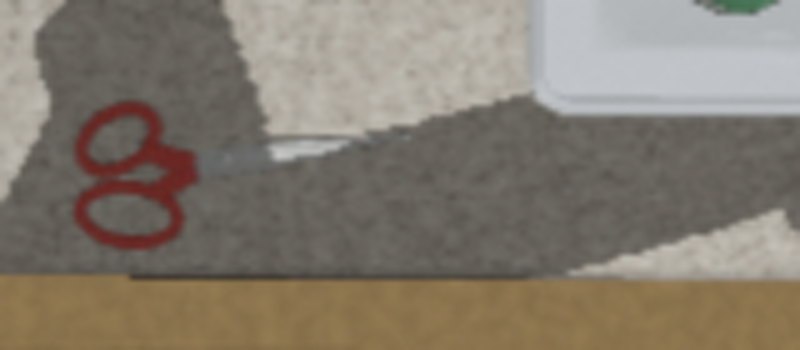

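The blade tip is near (272,251) in the top view, about (0.42, -0.22), so it lies under where the neck would end up. I'll shift the tilted bottle 65 mm away from it first.

Request:
step_arm --motion '[{"tx":-3,"ty":0,"tz":0,"twist":0},{"tx":-9,"ty":-4,"tz":0,"twist":0},{"tx":-12,"ty":-12,"tz":0,"twist":0},{"tx":-12,"ty":-22,"tz":0,"twist":0},{"tx":-12,"ty":-34,"tz":0,"twist":0},{"tx":-12,"ty":-46,"tz":0,"twist":0},{"tx":-12,"ty":-56,"tz":0,"twist":0},{"tx":-12,"ty":-63,"tz":0,"twist":0},{"tx":-12,"ty":-65,"tz":0,"twist":0},{"tx":-12,"ty":-65,"tz":0,"twist":0}]'

```text
time: 7.72
eef_pos: [0.3987, -0.352, 0.1896]
orientation: [0.707, 0.001, 0.707, -0.0]
ft_force: [0.1, -0.8, -3.2]
finger_gap: 0.0274
```

Run:
```python
from h import *
from bench import robot
import cv2
s=st()[0];print(s['eef_pos'],s['ft_force'],s['wrist_torque'])
a=robot.camera('scene')['img']; b=robot.camera('wrist')['img']
cv2.imwrite("pics/s8.png",np.hstack([cv2.resize(a[200:380,190:370],(500,500)),cv2.resize(b,(300,500))]))
# predicted image lines for tilts about grasp
g=s['eef_pos']+[0,0,-.003]
for th in (0,10,20,30):
    r=np.radians(th); d=np.array([0,np.sin(r),np.cos(r)]); print(th,[((proj('scene',g+d*k)-[190,200])*500/180).round().tolist() for k in(-.18,.015)])
```

```text
[ 0.39868003 -0.35203005  0.18958525] [ 0.13272841 -0.75882862 -3.19064863] [ 0.08320716 -0.0555194  -0.01443457]
0 [[174.0, 295.0], [162.0, 179.0]]
10 [[190.0, 320.0], [161.0, 177.0]]
20 [[205.0, 341.0], [159.0, 175.0]]
30 [[220.0, 360.0], [158.0, 174.0]]
```

View pics/s8.png

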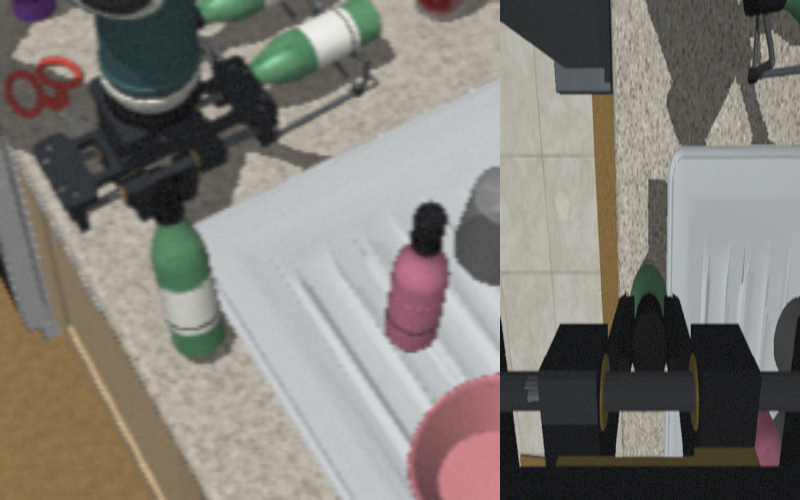

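The tilt holds at about 18° on grip friction alone. I'll set the base edge down again and tip on to about 45°.

Request:
step_arm --motion '[{"tx":4,"ty":0,"tz":0,"twist":0},{"tx":9,"ty":0,"tz":0,"twist":0},{"tx":11,"ty":2,"tz":0,"twist":0},{"tx":13,"ty":9,"tz":0,"twist":0},{"tx":15,"ty":18,"tz":0,"twist":0},{"tx":18,"ty":27,"tz":0,"twist":0},{"tx":23,"ty":37,"tz":0,"twist":0},{"tx":28,"ty":47,"tz":0,"twist":0},{"tx":33,"ty":56,"tz":0,"twist":0},{"tx":39,"ty":65,"tz":0,"twist":0},{"tx":43,"ty":71,"tz":0,"twist":0},{"tx":44,"ty":72,"tz":0,"twist":0}]'

```text
time: 8.82
eef_pos: [0.3999, -0.2773, 0.1473]
orientation: [0.708, 0.0, 0.706, 0.001]
ft_force: [0.8, 5.9, 9.1]
finger_gap: 0.0273
```

Run:
```python
from h import *
from bench import robot
import cv2
s=st()[0];print(s['eef_pos'],s['ft_force'],s['wrist_torque'])
a=robot.camera('scene')['img']; b=robot.camera('wrist')['img']
cv2.imwrite("pics/s9.png",np.hstack([cv2.resize(a[200:380,190:370],(500,500)),cv2.resize(b,(300,500))]))
g=s['eef_pos']+[0,0,-.003]
for th in (20,30,40,50,60):
    r=np.radians(th); d=np.array([0,np.sin(r),np.cos(r)]); print(th,[((proj('scene',g+d*k)-[190,200])*500/180).round().tolist() for k in(-.18,.015)])
```

```text
[ 0.39985313 -0.277305    0.1472743 ] [0.75960097 5.87738193 9.08106631] [ 0.73845957  0.02266593 -0.0020546 ]
20 [[171.0, 300.0], [125.0, 141.0]]
30 [[184.0, 317.0], [124.0, 140.0]]
40 [[196.0, 329.0], [123.0, 139.0]]
50 [[206.0, 336.0], [122.0, 139.0]]
60 [[215.0, 339.0], [122.0, 139.0]]
```

View pics/s9.png

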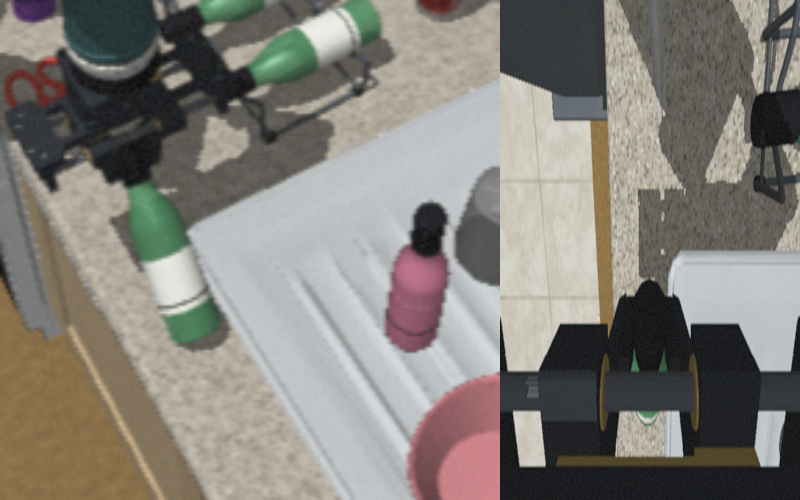

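Request:
step_arm --motion '[{"tx":4,"ty":5,"tz":0,"twist":0},{"tx":10,"ty":12,"tz":0,"twist":0},{"tx":16,"ty":19,"tz":0,"twist":0},{"tx":23,"ty":26,"tz":0,"twist":0},{"tx":31,"ty":32,"tz":0,"twist":0},{"tx":39,"ty":38,"tz":0,"twist":0},{"tx":48,"ty":44,"tz":0,"twist":0},{"tx":57,"ty":50,"tz":0,"twist":0},{"tx":65,"ty":54,"tz":0,"twist":0},{"tx":71,"ty":57,"tz":0,"twist":0},{"tx":73.5,"ty":58,"tz":0,"twist":0}]'

```text
time: 9.83
eef_pos: [0.3982, -0.2207, 0.071]
orientation: [0.707, -0.0, 0.708, 0.0]
ft_force: [-0.7, 0.9, 0.4]
finger_gap: 0.0273
```

Run:
```python
from h import *
from bench import robot
import cv2
s=st()[0];print(s['eef_pos'],s['ft_force'],s['wrist_torque'])
a=robot.camera('scene')['img']; b=robot.camera('wrist')['img']
cv2.imwrite("pics/s10.png",np.hstack([cv2.resize(a[200:380,190:370],(500,500)),cv2.resize(b,(300,500))]))
g=s['eef_pos']+[0,0,-.003]
for th in (60,70,80,90):
    r=np.radians(th); d=np.array([0,np.sin(r),np.cos(r)]); print(th,[((proj('scene',g+d*k)-[190,200])*500/180).round().tolist() for k in(-.18,.015)])
```

```text
[ 0.39822935 -0.22073843  0.07099983] [-0.6779852   0.94752346  0.3691795 ] [-0.10143889 -0.0211523  -0.04549221]
60 [[187.0, 330.0], [101.0, 145.0]]
70 [[193.0, 327.0], [100.0, 145.0]]
80 [[195.0, 318.0], [100.0, 146.0]]
90 [[196.0, 303.0], [100.0, 148.0]]
```

View pics/s10.png

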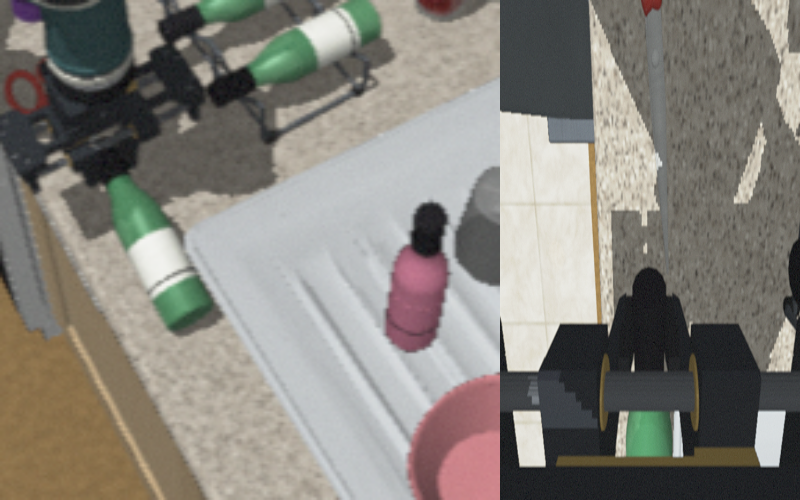

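Request:
step_arm --motion '[{"tx":3,"ty":1,"tz":0,"twist":0},{"tx":8,"ty":2,"tz":0,"twist":0},{"tx":14,"ty":4,"tz":0,"twist":0},{"tx":20,"ty":6,"tz":0,"twist":0},{"tx":26,"ty":7,"tz":0,"twist":0},{"tx":32,"ty":8,"tz":0,"twist":0},{"tx":37,"ty":8,"tz":0,"twist":0},{"tx":40,"ty":8,"tz":0,"twist":0},{"tx":41,"ty":8,"tz":0,"twist":0}]'

```text
time: 10.68
eef_pos: [0.3985, -0.2123, 0.0309]
orientation: [0.707, 0.001, 0.708, 0.001]
ft_force: [-0.6, 7.4, 7.7]
finger_gap: 0.0272
```

Run:
```python
from h import *
from bench import robot
import cv2
s=st()[0];print(s['eef_pos'],s['ft_force'],s['wrist_torque'])
a=robot.camera('scene')['img']; b=robot.camera('wrist')['img']
cv2.imwrite("pics/s11.png",np.hstack([cv2.resize(a[200:380,190:370],(500,500)),cv2.resize(b,(300,500))]))
g=s['eef_pos']+[0,0,-.003]
for th in (70,80,85,90):
    r=np.radians(th); d=np.array([0,np.sin(r),np.cos(r)]); print(th,[((proj('scene',g+d*k)-[190,200])*500/180).round().tolist() for k in(-.18,-.075,.015)])
```

```text
[ 0.3985053  -0.21233507  0.03085594] [-0.57095627  7.40511728  7.69390878] [ 0.88568833  0.02913728 -0.07272237]
70 [[190.0, 340.0], [141.0, 243.0], [101.0, 163.0]]
80 [[193.0, 332.0], [142.0, 239.0], [101.0, 164.0]]
85 [[194.0, 325.0], [142.0, 236.0], [101.0, 164.0]]
90 [[193.0, 318.0], [141.0, 232.0], [101.0, 165.0]]
```

View pics/s11.png

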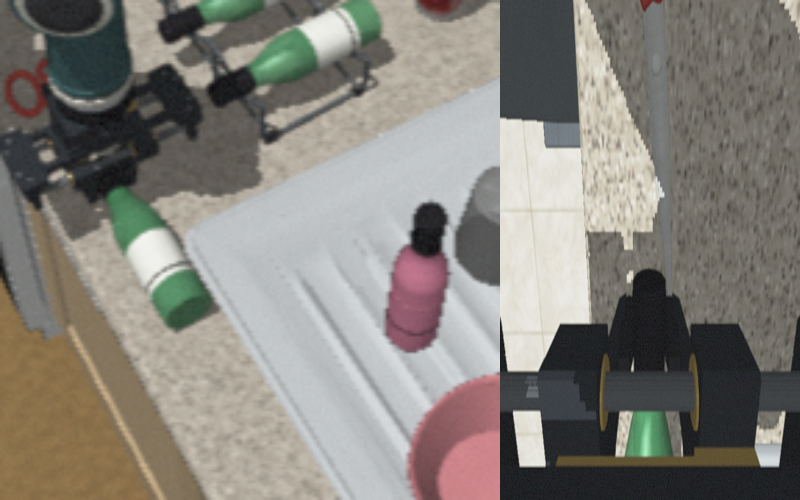

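Request:
step_arm --motion '[{"tx":1,"ty":-0.3,"tz":0,"twist":0},{"tx":2,"ty":-0.6,"tz":0,"twist":0},{"tx":3,"ty":-1,"tz":0,"twist":0},{"tx":3,"ty":-1,"tz":0,"twist":0}]'

```text
time: 11.12
eef_pos: [0.399, -0.2135, 0.0289]
orientation: [0.707, 0.001, 0.707, 0.0]
ft_force: [-1.3, 7.6, 9.5]
finger_gap: 0.0273
```

Request:
step_arm --fingers 0.32 --motion '[{"tx":0,"ty":0,"tz":0,"twist":0},{"tx":0,"ty":0,"tz":0,"twist":0},{"tx":0,"ty":0,"tz":0,"twist":0},{"tx":0,"ty":0,"tz":0,"twist":0},{"tx":0,"ty":0,"tz":0,"twist":0},{"tx":0,"ty":0,"tz":0,"twist":0}]'

```text
time: 11.62
eef_pos: [0.394, -0.2135, 0.0289]
orientation: [0.704, 0.001, 0.711, 0.001]
ft_force: [-11.4, 2.5, 15.0]
finger_gap: 0.0598
```

Run:
```python
from h import *
from bench import robot
import cv2
s=st()[0];print(s['eef_pos'],s['ft_force'],s['wrist_torque'],s['finger_gap'])
a=robot.camera('scene')['img']; b=robot.camera('wrist')['img']
cv2.imwrite("pics/s12.png",np.hstack([cv2.resize(a[200:380,190:370],(500,500)),cv2.resize(b,(300,500))]))
cv2.imwrite("pics/w12.png",b); cv2.imwrite("pics/sc12.png",a)
g=s['eef_pos']*[1,1,0]+[0,0,.025]
for th in (90,):
    r=np.radians(th); d=np.array([0,np.sin(r),np.cos(r)]); print(th,[((proj('scene',g+d*k)-[190,200])*500/180).round().tolist() for k in(-.18,-.075,.015)])
```

```text
[ 0.39396434 -0.21352789  0.02888634] [-11.35960837   2.45714389  14.97241539] [0.36776125 1.43489271 0.07146657] 0.05978943209938771
90 [[190.0, 322.0], [138.0, 237.0], [98.0, 170.0]]
```

View pics/s12.png

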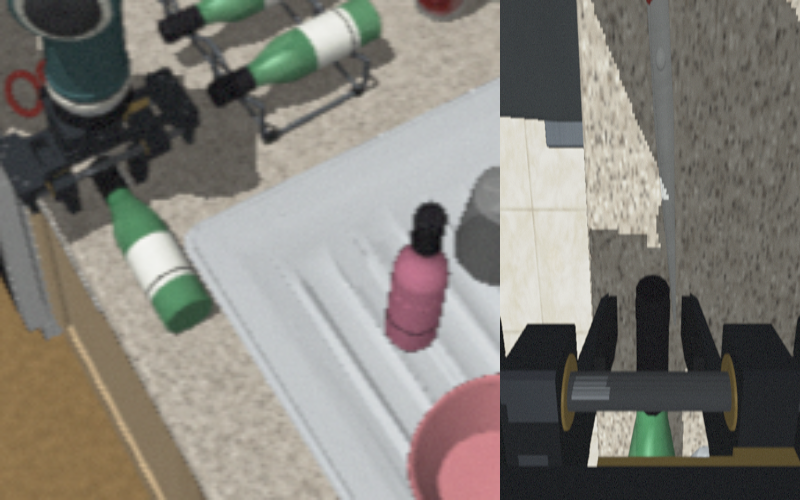

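The bottle lies flat with its neck between the fingers. A force of (-11, 2, 15) N suggests the +x finger has met the scissor blade, so I'll back straight up a little.

Request:
step_arm --motion '[{"tx":-2,"ty":0,"tz":0,"twist":0},{"tx":-5,"ty":0,"tz":0,"twist":0},{"tx":-8,"ty":0,"tz":0,"twist":0},{"tx":-8,"ty":0,"tz":0,"twist":0}]'

```text
time: 12.05
eef_pos: [0.3998, -0.2148, 0.0371]
orientation: [0.708, -0.0, 0.707, -0.0]
ft_force: [0.1, -0.6, -0.1]
finger_gap: 0.0598
```

Run:
```python
from h import *
from bench import robot
import cv2
s=st()[0];print(s['eef_pos'],s['ft_force'],s['wrist_torque'],s['finger_gap'])
a=robot.camera('scene')['img']; c=robot.camera('wrist');b=c['img'];t=robot.camera('top')['img']
pickle.dump((c['camera_matrix'],c['extrinsics']),open('w.pkl','wb'))
cv2.imwrite("pics/s13.png",np.hstack([cv2.resize(a[210:340,190:320],(400,400)),cv2.resize(t[200:300,220:320],(400,400))]))
cv2.imwrite("pics/w13.png",b)
```

```text
[ 0.39979623 -0.2148375   0.03712907] [ 0.05887361 -0.6323503  -0.13019342] [-0.06722864 -0.1212046  -0.01523172] 0.05981754210371158
```

View pics/s13.png

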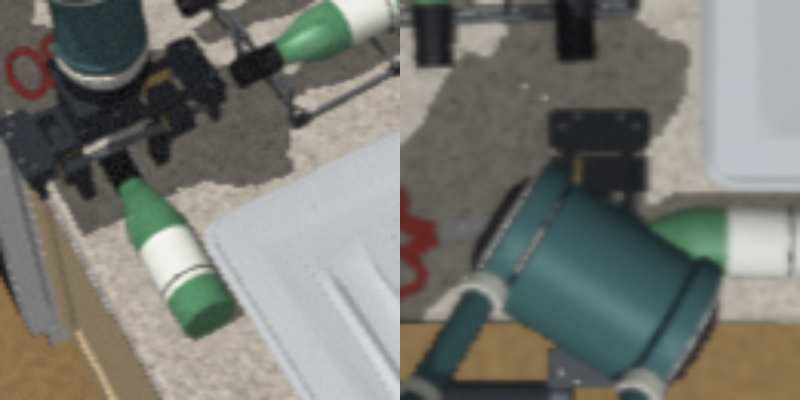

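View pics/w13.png

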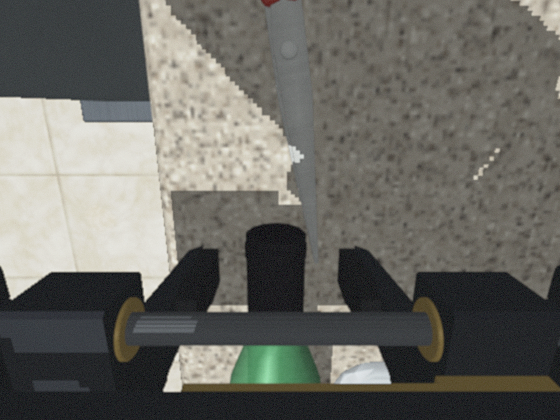

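Run:
```python
from h import *
from bench import robot
import cv2
C['wrist']=pickle.load(open('w.pkl','rb'))
t=robot.camera('top')['img']
cv2.imwrite("pics/t14.png",cv2.resize(t[235:285,270:370],None,fx=8,fy=8,interpolation=cv2.INTER_CUBIC))
print(unproj('top',311,260.3,.03)); print('neck',unproj('wrist',276,232,.030))
```

```text
[ 0.39697217 -0.33566348  0.03      ]
neck [ 0.39729154 -0.19063153  0.03      ]
```

View pics/t14.png

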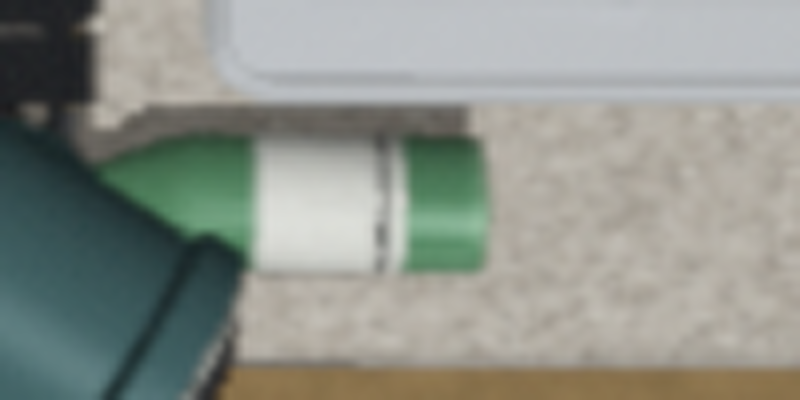

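Bottle axis at x≈0.397 and base at y≈-0.392, so the balance point is at y≈-0.312. I'll slide the caging fingers back along it.

Request:
step_arm --motion '[{"tx":0,"ty":-2,"tz":-2,"twist":0},{"tx":0,"ty":-8,"tz":-2.5,"twist":0},{"tx":0,"ty":-18,"tz":-2.5,"twist":0},{"tx":0,"ty":-30,"tz":-2.5,"twist":0},{"tx":0,"ty":-43,"tz":-2.5,"twist":0},{"tx":0,"ty":-56,"tz":-2.5,"twist":0},{"tx":0,"ty":-69,"tz":-2.5,"twist":0},{"tx":0,"ty":-80,"tz":-2.5,"twist":0},{"tx":0,"ty":-89,"tz":-2.5,"twist":0},{"tx":0,"ty":-95,"tz":-2.5,"twist":0},{"tx":0,"ty":-97,"tz":-2.5,"twist":0},{"tx":2,"ty":-97,"tz":-2.5,"twist":0}]'

```text
time: 13.25
eef_pos: [0.3966, -0.312, 0.0346]
orientation: [0.707, 0.0, 0.707, -0.0]
ft_force: [-0.2, -0.4, 0.7]
finger_gap: 0.0599
```

Run:
```python
from h import *
from bench import robot
import cv2
s=st()[0];print(s['eef_pos'],s['ft_force'],s['wrist_torque'],s['finger_gap'])
a=robot.camera('scene')['img']; c=robot.camera('wrist');b=c['img']
pickle.dump((c['camera_matrix'],c['extrinsics']),open('w.pkl','wb'))
cv2.imwrite("pics/s15.png",np.hstack([cv2.resize(a[210:370,190:350],(400,400)),cv2.resize(b,(400,400))]))
```

```text
[ 0.39657722 -0.3120134   0.03461696] [-0.20158053 -0.37361231  0.73583423] [ 0.03407282 -0.0777242  -0.04311231] 0.05988107941625534
```

View pics/s15.png

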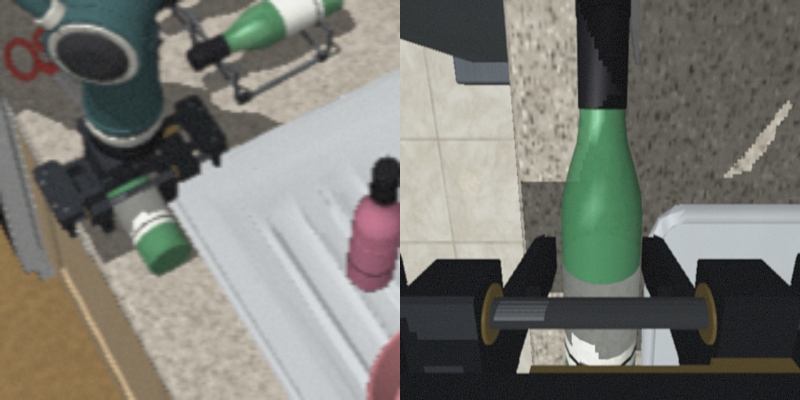

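The bottle sits centred between the fingers, its axis at about column 602 of the right half, with no contact force. I'll close at the balance point.

Request:
step_arm --fingers 1 --motion '[{"tx":1,"ty":0,"tz":0,"twist":0},{"tx":1.5,"ty":0,"tz":0,"twist":0},{"tx":1.5,"ty":0,"tz":0,"twist":0},{"tx":1.5,"ty":0,"tz":0,"twist":0},{"tx":1.5,"ty":0,"tz":0,"twist":0}]'

```text
time: 13.77
eef_pos: [0.3965, -0.3108, 0.0329]
orientation: [0.707, 0.0, 0.707, 0.0]
ft_force: [0.6, 1.3, 0.4]
finger_gap: 0.0493
```

Request:
step_arm --motion '[{"tx":-3,"ty":0,"tz":0,"twist":0},{"tx":-9,"ty":0,"tz":0,"twist":0},{"tx":-18,"ty":0,"tz":0,"twist":0},{"tx":-28,"ty":0,"tz":0,"twist":0},{"tx":-36,"ty":0,"tz":0,"twist":0},{"tx":-40,"ty":0,"tz":0,"twist":0},{"tx":-40,"ty":0,"tz":0,"twist":0}]'

```text
time: 14.35
eef_pos: [0.3974, -0.3122, 0.0748]
orientation: [0.708, -0.001, 0.706, -0.001]
ft_force: [1.0, -0.8, -3.2]
finger_gap: 0.0495
```

Run:
```python
from h import *
from bench import robot
import cv2
s=st()[0];print(s['eef_pos'],s['ft_force'],s['wrist_torque'],s['finger_gap'])
a=robot.camera('scene')['img']; c=robot.camera('wrist');b=c['img'];t=robot.camera('top')['img']
pickle.dump((c['camera_matrix'],c['extrinsics']),open('w.pkl','wb'))
cv2.imwrite("pics/s16.png",np.hstack([cv2.resize(a[190:350,180:340],(400,400)),cv2.resize(b,(400,400))]))
cv2.imwrite("pics/t16.png",t)
```

```text
[ 0.3973709  -0.31224924  0.07479921] [ 1.00480156 -0.80413186 -3.20527853] [-0.03894904 -0.14143889  0.01403656] 0.04946729426249767
```

View pics/s16.png

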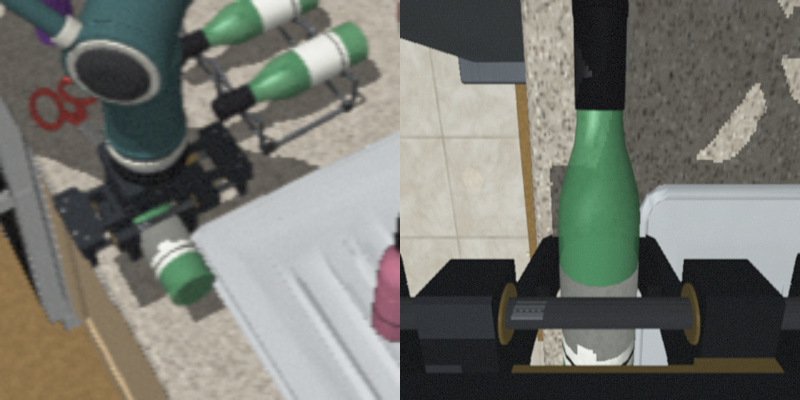

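Held level at the balance point (3.2 N). Before going near the rack I'll check the wrist height against the cabinet underside (0.518 m).

Run:
```python
from h import *
import cv2
from bench import robot
a=robot.camera('scene')['img'].copy(); t=cv2.imread('pics/t16.png'); s=st()[0]
for img,n in((a,'scene'),(t,'top')):
  for z in np.arange(.1,.5,.05):
    p=proj(n,[s['eef_pos'][0],s['eef_pos'][1],s['eef_pos'][2]+z]).astype(int); cv2.circle(img,tuple(int(v) for v in p),2,(0,255,255) if round(z*20)%2 else (0,0,255),-1)
cv2.imwrite('pics/s17.png',np.hstack([cv2.resize(a[100:340,120:360],(400,400)),cv2.resize(t[200:420,140:360],(400,400))]))
print(s['qpos'],s['eef_pos'])
```

```text
[-7.15222503e-01  1.42456257e-01  2.13280427e+00  1.74750137e-05
  8.67060314e-01 -7.15199312e-01] [ 0.3960505  -0.31104143  0.07258726]
```

View pics/s17.png

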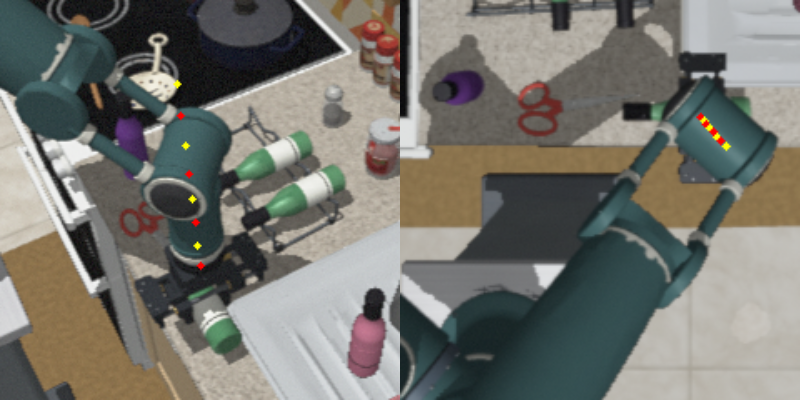

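The dots put the wrist housing's top about 0.37 m above the TCP. If I stay at or below TCP z≈0.135 m near the rack, it clears the cabinet. Next I'll check where along the bottle I'm gripping.

Run:
```python
from h import *
import cv2
C['wrist']=pickle.load(open('w.pkl','rb'))
for z in(.066,.080): print('foil edge',unproj('wrist',(601-400)*1.4,108*1.05,z))
t=cv2.imread('pics/t16.png')
cv2.imwrite("pics/c18.png",cv2.resize(t[230:290,250:350],None,fx=8,fy=8,interpolation=cv2.INTER_CUBIC))
t0=cv2.imread('pics/top0.png')
# foil boundary of stored A
f=lambda a,b:(155+a/4-.375,100+b/4-.375)
print(unproj('top',*f(291,403),.072),unproj('top',*f(284,187),.058),unproj('top',*f(293,466),.058))
```

```text
foil edge [ 0.39689031 -0.23828175  0.066     ]
foil edge [ 0.39672526 -0.2380478   0.08      ]
[ 0.56578427 -0.09861473  0.072     ] [ 0.71953729 -0.09112236  0.058     ] [ 0.52207097 -0.0990912   0.058     ]
```

View pics/c18.png

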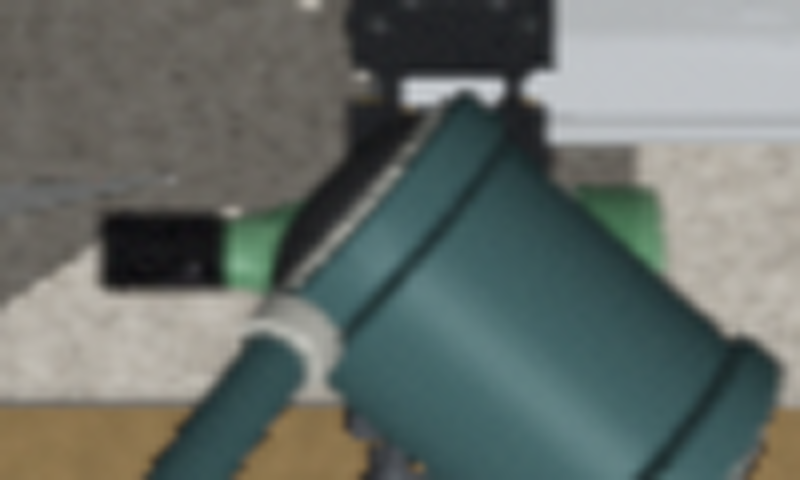

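Run:
```python
from h import *
m=unproj('top',250+382/8-.44,230+250/8-.44,.066); print('mid',m)
s=st()[0]; g=s['eef_pos']; print(g, 'grip to mid (toward mouth)',m[1]-g[1])
yaw=.045; ax=np.array([np.cos(yaw),np.sin(yaw),0]); free=np.array([.6165,.0048,0])
off=m[1]-g[1]
T=free+ax*off; T[2]=.135
print('target tcp',T); delta(T,np.pi+yaw)
delta([g[0],g[1],.135])
```

```text
mid [ 0.39810339 -0.29451088  0.066     ]
[ 0.3960505  -0.31104143  0.07258726] grip to mid (toward mouth) 0.016530551074999733
target tcp [0.63301382 0.00554362 0.135     ]
tool delta mm [-62.4 316.6 236.9] twist -1.6158 cur yaw y-axis 1.5708 axis x [-5.e-04  5.e-04 -1.e+00] t 14.55
tool delta mm [-62.4   0.   -0. ] twist None cur yaw y-axis 1.5708 axis x [-5.e-04  5.e-04 -1.e+00] t 14.55
```

Request:
step_arm --motion '[{"tx":-8,"ty":0,"tz":0,"twist":0},{"tx":-22,"ty":2,"tz":1,"twist":-0.03},{"tx":-38,"ty":7,"tz":5,"twist":-0.08},{"tx":-54,"ty":16,"tz":12,"twist":-0.15},{"tx":-65,"ty":30,"tz":22,"twist":-0.23},{"tx":-70,"ty":47,"tz":35,"twist":-0.32},{"tx":-70,"ty":65,"tz":48,"twist":-0.41},{"tx":-70,"ty":84,"tz":62,"twist":-0.5},{"tx":-70,"ty":103,"tz":77,"twist":-0.59},{"tx":-70,"ty":120,"tz":90,"twist":-0.67},{"tx":-70,"ty":132,"tz":99,"twist":-0.73},{"tx":-70,"ty":138,"tz":103,"twist":-0.76}]'

```text
time: 15.55
eef_pos: [0.5003, -0.1718, 0.143]
orientation: [0.656, -0.263, 0.656, 0.264]
ft_force: [0.3, 0.3, -3.4]
finger_gap: 0.049
```

Run:
```python
from h import *
s=st()[0];print(s['eef_pos'],s['ft_force'],s['wrist_torque'],s['finger_gap'])
delta([.6330,.0055,.142],np.pi+.045)
```

```text
[ 0.50028859 -0.17177682  0.14303754] [ 0.26993712  0.31014551 -3.40279196] [-0.0131471  -0.18567872 -0.05014182] 0.048993132091400236
tool delta mm [  1.1  36.2 218.5] twist -0.8518 cur yaw y-axis 2.3348 axis x [ 1.e-04  5.e-04 -1.e+00] t 15.55
```

Request:
step_arm --motion '[{"tx":0,"ty":1,"tz":6,"twist":-0.03},{"tx":0,"ty":3,"tz":20,"twist":-0.09},{"tx":0,"ty":6,"tz":38,"twist":-0.17},{"tx":0,"ty":10,"tz":60,"twist":-0.25},{"tx":0,"ty":14,"tz":84,"twist":-0.33},{"tx":0,"ty":18,"tz":108,"twist":-0.42},{"tx":0,"ty":22,"tz":132,"twist":-0.51},{"tx":0,"ty":26,"tz":156,"twist":-0.6},{"tx":0,"ty":30,"tz":180,"twist":-0.69},{"tx":0,"ty":33,"tz":200,"twist":-0.77},{"tx":0,"ty":35,"tz":213,"twist":-0.83},{"tx":0,"ty":36,"tz":218,"twist":-0.852}]'

```text
time: 16.55
eef_pos: [0.6335, 0.0039, 0.1428]
orientation: [-0.489, 0.511, -0.489, -0.511]
ft_force: [-0.3, 1.1, -2.7]
finger_gap: 0.0493
```

Request:
step_arm --motion '[{"tx":0,"ty":0,"tz":0,"twist":0},{"tx":0,"ty":0,"tz":0,"twist":0},{"tx":0,"ty":0,"tz":0,"twist":0}]'

```text
time: 16.8
eef_pos: [0.6318, 0.002, 0.1426]
orientation: [0.49, -0.51, 0.49, 0.51]
ft_force: [-0.2, 0.6, -3.3]
finger_gap: 0.0491
```

Run:
```python
from h import *
from bench import robot
import cv2
s=st()[0];print(s['eef_pos'],s['ft_force'],s['wrist_torque'],s['finger_gap'])
delta([.6330,.0055,.142],np.pi+.045)
a=robot.camera('scene')['img']; c=robot.camera('wrist');b=c['img'];t=robot.camera('top')['img']
pickle.dump((c['camera_matrix'],c['extrinsics']),open('w.pkl','wb'))
cv2.imwrite("pics/s19.png",np.hstack([cv2.resize(a[80:300,150:370],(400,400)),cv2.resize(b,(400,300),).copy() if 0 else cv2.resize(b,(400,400))]))
cv2.imwrite("pics/t19.png",t)
cv2.imwrite("pics/c19.png",cv2.resize(t[100:240,155:355],None,fx=4,fy=4,interpolation=cv2.INTER_CUBIC))
```

```text
[0.6317662  0.0019668  0.14261681] [-0.15643377  0.58315923 -3.28274468] [ 0.07405522 -0.11363366 -0.04518816] 0.0491303355871272
tool delta mm [ 0.6 -1.4  3.5] twist -6.2888 cur yaw y-axis -3.1022 axis x [-1.1e-03 -4.0e-04 -1.0e+00] t 16.8
```

View pics/s19.png

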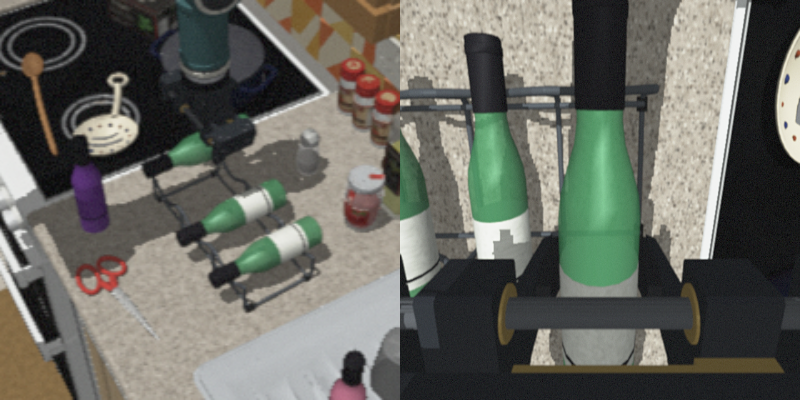

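View pics/c19.png

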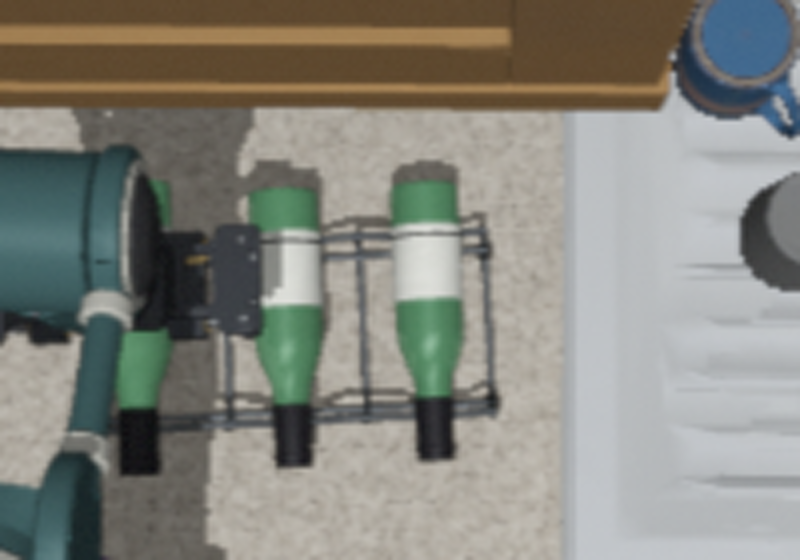

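The bottle hangs level over the left place, with its mouth at crop pixel (140,472). I'll check its offset and heading against the stored bottles.

Run:
```python
from h import *
f=lambda a,b:(155+a/4-.375,100+b/4-.375)
C['wrist']=pickle.load(open('w.pkl','rb'))
z=st()[0]['eef_pos'][2]-.008
m=unproj('top',*f(140,473),z); fo=unproj('top',*f(139.5,409),z+.012); print('mouth',m,'foil',fo)
b=unproj('top',*f(144,370),z+.0); 
ax=np.array([np.cos(.045),np.sin(.045)]); free=np.array([.6165,.0048])
print('home mouth',free-ax*.0985,'home foil', free-ax*.0545)
# wrist points on axis: neck at row top and body near pads
w=lambda u,v:((u-400)*1.4,v*1.05)
for u,v,zz in((600.5,30,z),(600,108,z),(599.5,215,z),(599,270,z)): print(unproj('wrist',*w(u,v),zz))
# stored A foil edge by wrist
print('A foil wrist',unproj('wrist',*w(488.5,114),.058),'A top0 foil .5658 -.0986; A mouth wrist',unproj('wrist',*w(483,37),.058))
```

```text
mouth [ 0.51578345 -0.00462718  0.13487674] foil [ 0.55776259 -0.00586539  0.14687674]
home mouth [5.18099714e-01 3.68995817e-04] home foil [0.56205517 0.00234833]
[ 0.52815897 -0.00107458  0.13487674]
[ 5.56987930e-01 -1.66467519e-04  1.34876739e-01]
[0.6039687  0.00142682 0.13487674]
[0.63233645 0.00223186 0.13487674]
A foil wrist [ 0.56566349 -0.09735441  0.058     ] A top0 foil .5658 -.0986; A mouth wrist [ 0.51991779 -0.09722211  0.058     ]
```

Request:
step_arm --motion '[{"tx":2,"ty":-1,"tz":1,"twist":-0.004},{"tx":7,"ty":-2,"tz":2.5,"twist":-0.01},{"tx":14,"ty":-2.5,"tz":3,"twist":-0.01},{"tx":22,"ty":-2.5,"tz":3,"twist":-0.01},{"tx":30,"ty":-2.5,"tz":3,"twist":-0.01},{"tx":38,"ty":-2.5,"tz":3,"twist":-0.01},{"tx":46,"ty":-2.5,"tz":3,"twist":-0.01},{"tx":53,"ty":-2.5,"tz":3,"twist":-0.01},{"tx":59,"ty":-2.5,"tz":3,"twist":-0.01},{"tx":63,"ty":-2.5,"tz":3,"twist":-0.01},{"tx":65,"ty":-2.5,"tz":3,"twist":-0.01},{"tx":65,"ty":-2.5,"tz":3,"twist":-0.01}]'

```text
time: 17.95
eef_pos: [0.6347, 0.0061, 0.0773]
orientation: [0.487, -0.512, 0.487, 0.513]
ft_force: [-0.1, 0.8, -3.8]
finger_gap: 0.049
```

Run:
```python
from h import *
from bench import robot
import cv2
s=st()[0];print(s['eef_pos'],s['ft_force'],s['wrist_torque'],s['finger_gap'])
a=robot.camera('scene')['img']; c=robot.camera('wrist');b=c['img'];t=robot.camera('top')['img']
pickle.dump((c['camera_matrix'],c['extrinsics']),open('w.pkl','wb'))
cv2.imwrite("pics/s20.png",np.hstack([cv2.resize(a[130:270,210:350],(400,400)),cv2.resize(b,(400,400))]))
cv2.imwrite("pics/c20.png",cv2.resize(t[100:240,155:355],None,fx=4,fy=4,interpolation=cv2.INTER_CUBIC))
```

```text
[0.6347161  0.00609608 0.07733282] [-0.10573415  0.84471598 -3.77627942] [ 0.0337942  -0.09263851  0.00064908] 0.049030900398135284
```

View pics/s20.png

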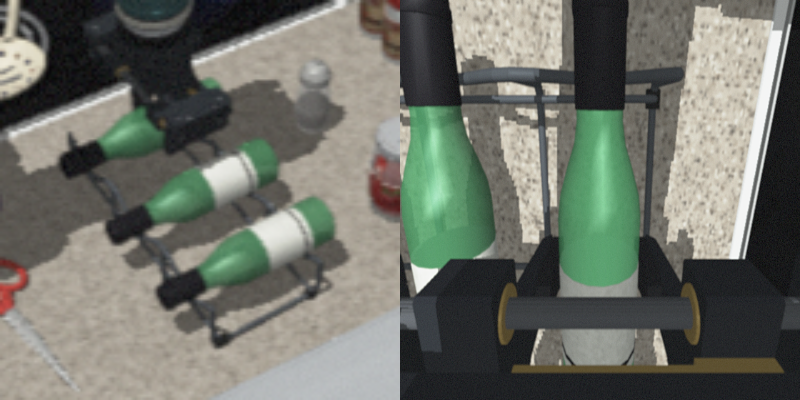

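View pics/c20.png

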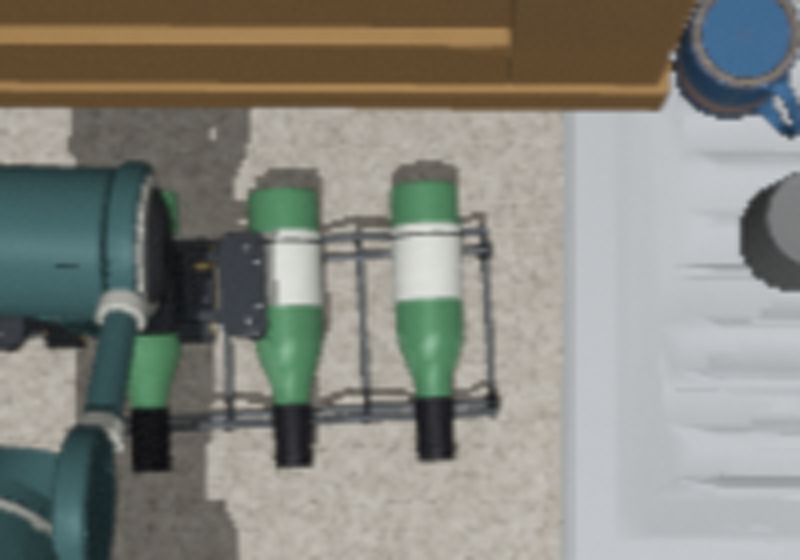

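The mouth at (151,470) and base at about row 192 continue the spacing of the stored bottles (mouths at 435 and 293, so 151 expected). I'll lower slowly to contact.

Request:
step_arm --motion '[{"tx":1.5,"ty":0,"tz":0,"twist":0},{"tx":3,"ty":0,"tz":0,"twist":0},{"tx":4.5,"ty":0,"tz":0,"twist":0},{"tx":6,"ty":0,"tz":0,"twist":0},{"tx":7.5,"ty":0,"tz":0,"twist":0},{"tx":9,"ty":0,"tz":0,"twist":0},{"tx":9,"ty":0,"tz":0,"twist":0}]'

```text
time: 18.68
eef_pos: [0.6346, 0.0061, 0.0684]
orientation: [0.487, -0.512, 0.487, 0.513]
ft_force: [-1.0, -0.3, -4.4]
finger_gap: 0.0491
```

Request:
step_arm --motion '[{"tx":0.7,"ty":0,"tz":0,"twist":0},{"tx":1.4,"ty":0,"tz":0,"twist":0},{"tx":1.5,"ty":0,"tz":0,"twist":0},{"tx":1.5,"ty":0,"tz":0,"twist":0}]'

```text
time: 19.02
eef_pos: [0.635, 0.0061, 0.0675]
orientation: [-0.487, 0.513, -0.487, -0.513]
ft_force: [-0.3, -0.2, -2.6]
finger_gap: 0.049
```

Run:
```python
from h import *
s=st()[0];print(s['eef_pos'],s['ft_force'],s['wrist_torque'],s['finger_gap'])
```

```text
[0.63504316 0.00607376 0.06751604] [-0.26977359 -0.15799196 -2.62773211] [ 0.09873831 -0.11986689  0.01362606] 0.04897674960470187
```

Request:
step_arm --motion '[{"tx":0.5,"ty":0,"tz":0,"twist":0},{"tx":1,"ty":0,"tz":0,"twist":0},{"tx":1.5,"ty":0,"tz":0,"twist":0},{"tx":1.5,"ty":0,"tz":0,"twist":0},{"tx":1.5,"ty":0,"tz":0,"twist":0}]'

```text
time: 19.43
eef_pos: [0.6352, 0.0061, 0.0671]
orientation: [-0.487, 0.513, -0.487, -0.513]
ft_force: [-3.2, 0.6, 5.3]
finger_gap: 0.0495
```

Run:
```python
from h import *
s=st()[0];print(s['eef_pos'],s['ft_force'],s['wrist_torque'],s['finger_gap'])
```

```text
[0.6351843  0.00609031 0.06705814] [-3.23792305  0.60253662  5.34388365] [-0.01960359  0.44878284  0.03931021] 0.04949203670025262
```

Both ends appear to bear on the wires, with about 9 N of press, front-heavy. I'll relieve the press a little, look once, then open partly.

Request:
step_arm --motion '[{"tx":-0.6,"ty":0,"tz":0,"twist":0},{"tx":-0.6,"ty":0,"tz":0,"twist":0},{"tx":-0.6,"ty":0,"tz":0,"twist":0}]'

```text
time: 19.68
eef_pos: [0.6352, 0.0061, 0.0671]
orientation: [-0.487, 0.513, -0.487, -0.513]
ft_force: [-3.2, 0.7, 5.3]
finger_gap: 0.0492
```

Run:
```python
from h import *
from bench import robot
import cv2
s=st()[0];print(s['eef_pos'],s['ft_force'],s['wrist_torque'],s['finger_gap'])
a=robot.camera('scene')['img']; b=robot.camera('wrist')['img']
cv2.imwrite("pics/s21.png",np.hstack([cv2.resize(a[130:270,210:350],(400,400),interpolation=cv2.INTER_CUBIC),cv2.resize(b,(400,400))]))
```

```text
[0.63515386 0.00609223 0.06706881] [-3.2335951   0.72771673  5.29700694] [ 0.03089178  0.33769831 -0.0308353 ] 0.04920997601368749
```

View pics/s21.png

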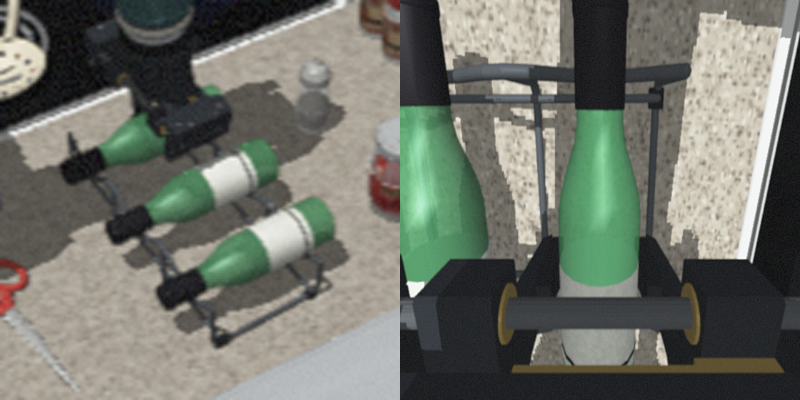

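The neck sits in the front dip and the body behind. Opening.

Request:
step_arm --fingers 0.25 --motion '[{"tx":-0.5,"ty":0,"tz":0,"twist":0},{"tx":-0.5,"ty":0,"tz":0,"twist":0},{"tx":-0.5,"ty":0,"tz":0,"twist":0},{"tx":-0.5,"ty":0,"tz":0,"twist":0},{"tx":-0.5,"ty":0,"tz":0,"twist":0}]'

```text
time: 20.2
eef_pos: [0.635, 0.006, 0.0668]
orientation: [-0.487, 0.513, -0.487, -0.513]
ft_force: [-0.2, -0.2, -0.4]
finger_gap: 0.0664
```

Run:
```python
from h import *
from bench import robot
import cv2
s=st()[0];print(s['eef_pos'],s['ft_force'],s['wrist_torque'],s['finger_gap'])
a=robot.camera('scene')['img']; b=robot.camera('wrist')['img'];t=robot.camera('top')['img']
cv2.imwrite("pics/s22.png",np.hstack([cv2.resize(a[130:270,210:350],(400,400),interpolation=cv2.INTER_CUBIC),cv2.resize(b,(400,400))]))
```

```text
[0.63504612 0.00600859 0.06678226] [-0.23306033 -0.16832906 -0.36596986] [ 0.09763406 -0.12028633  0.04094898] 0.066395092236528
```

View pics/s22.png

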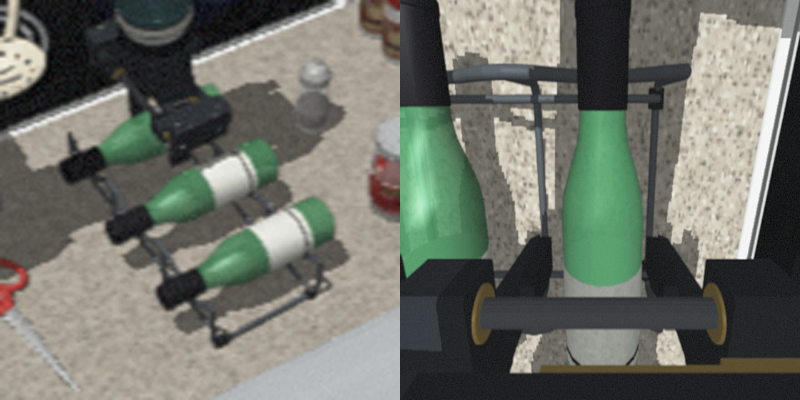

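Released: the tool force is about zero and the bottle lies still. I'll retreat straight up, staying under the cabinet, then back.

Request:
step_arm --motion '[{"tx":-3,"ty":0,"tz":0,"twist":0},{"tx":-9,"ty":0,"tz":0,"twist":0},{"tx":-18,"ty":0,"tz":0,"twist":0},{"tx":-28,"ty":0,"tz":0,"twist":0},{"tx":-38,"ty":0,"tz":0,"twist":0},{"tx":-48,"ty":0,"tz":0,"twist":0},{"tx":-58,"ty":0,"tz":0,"twist":0},{"tx":-66,"ty":0,"tz":0,"twist":0},{"tx":-70,"ty":2,"tz":0,"twist":0}]'

```text
time: 21.1
eef_pos: [0.6342, 0.006, 0.1393]
orientation: [-0.488, 0.513, -0.486, -0.512]
ft_force: [-0.3, 0.0, 0.4]
finger_gap: 0.0664
```

Request:
step_arm --motion '[{"tx":0,"ty":5,"tz":0,"twist":0},{"tx":-3,"ty":16,"tz":0,"twist":0},{"tx":-10,"ty":30,"tz":0,"twist":0},{"tx":-20,"ty":46,"tz":0,"twist":0},{"tx":-32,"ty":62,"tz":0,"twist":0},{"tx":-46,"ty":78,"tz":0,"twist":0},{"tx":-62,"ty":90,"tz":0,"twist":0},{"tx":-80,"ty":98,"tz":0,"twist":0},{"tx":-98,"ty":100,"tz":0,"twist":0},{"tx":-112,"ty":100,"tz":0,"twist":0},{"tx":-118,"ty":100,"tz":0,"twist":0},{"tx":-120,"ty":100,"tz":0,"twist":0}]'

```text
time: 22.1
eef_pos: [0.5328, 0.0008, 0.2578]
orientation: [-0.487, 0.513, -0.487, -0.512]
ft_force: [0.7, 0.2, 0.7]
finger_gap: 0.0659
```

Run:
```python
from h import *
from bench import robot
import cv2
s=st()[0];print(s['eef_pos'],s['ft_force'],s['qpos'])
a=robot.camera('scene')['img']; t=robot.camera('top')['img']
cv2.imwrite("pics/s23.png",np.hstack([cv2.resize(a[130:270,210:350],(400,400),interpolation=cv2.INTER_CUBIC),cv2.resize(t[130:250,160:280],(400,400),interpolation=cv2.INTER_CUBIC)]))
```

```text
[0.53279964 0.00081685 0.25783105] [0.73730598 0.24499466 0.74281618] [-4.52123185e-02 -4.63818666e-03  1.91084337e+00 -1.02701217e-05
  1.23411545e+00 -1.66716004e+00]
```

View pics/s23.png

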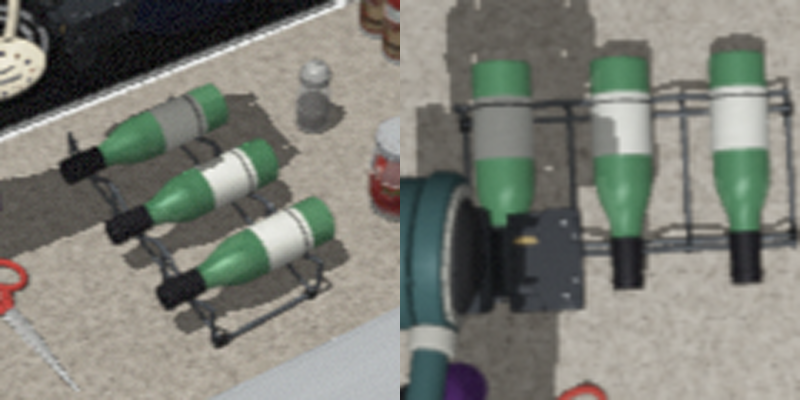

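All three lie parallel and level. The bases in the top crop are at rows 62, 57 and 51, the even step of the rack's yaw, and the two stored bottles look unmoved. Handing in.

Run:
```python
from bench import robot
print(robot.finish_job())
```

```text
the job is handed in; nothing more can be done
None
```

The bottle is lying on its side in the rack's left place, neck to the front like the other two, and the job was handed in at about 22 s.

**How:** The tool can only point down, so I gripped the neck and carried the bottle to bare worktop. There I tipped it over its base edge, letting it pivot in the grip. I slid the opened fingers back along it as a cage and regripped at the balance point. Then I carried it level to the rack, lowered it until both wires took the weight, opened the fingers and backed off.

**Last checks:**
- **Release:** The tool force dropped to about 0 N when the fingers opened, and the pictures showed the bottle staying put.
- **Position:** The three bases follow the rack's slight turn evenly, about level with each other, with the neck and body in their dips.
- **Stored bottles:** Both look unmoved in the scene and top views.

**What didn't go cleanly:**
- When I opened the fingers on the worktop, one finger met something, probably the scissor blade, with about 19 N. It cleared as soon as I raised the tool.
- Two move calls were refused early for missing fields. The arm did not move.
- The top and wrist cameras disagreed by up to 6 mm sideways before lowering. I corrected by 2.5–3 mm, and the bottle settled into the dips.

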